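# Change the welding fixture over from the stepped to the flat cover

## Task

The spot-welding fixture is still set up for a stepped cover: its three copper backing electrodes stand in the wrong posts. Swap them round (the empty electrode stand is there to park one on the way) until every electrode is fully seated in the post that brings all three tops to one level (the shorter the electrode, the higher its post). Then lay the flat cover plate on the three electrodes with its lug up, level, centred over the fixture and with its long sides parallel to the fixture's long sides.

Things in the scene. Friction and masses are not known exactly. Their poses are not given: they have to be found in the camera images.
- fixture: flat drilled aluminium base plate, 160 mm (x) by 200 mm (y) by 10 mm, fixed to the worktop; origin at the centre of its underside. The three posts stand on it at its own (x, y) = (-40, +60), (-40, -60) and (+40, 0) mm; which post stands at which spot changes.
- post_high: the highest electrode post: round dark foot 52 mm across with a steel column and a flared steel socket head 40 mm across, fixed on the fixture; origin at the centre of its underside (on the base plate), z up; the mouth of its socket is 56 mm above the origin. All sockets are alike: tapered, 23 mm across at the mouth, about 12 mm at the bottom, 18 mm deep, with a flat rim. Its right electrode is the short one; at the start the long one stands in it.
- post_middle: the post of middle height, as post_high but with the socket mouth 44 mm above its origin. Its right electrode is the medium one; at the start the short one stands in it.
- post_low: the lowest post, as post_high but with the socket mouth 32 mm above its origin. Its right electrode is the long one; at the start the medium one stands in it.
- electrode_short: short, stout copper electrode, loose (0.09 kg). Origin at the centre of the underside of its seat collar (30 mm across, 5 mm thick), z up along its axis; the collar rests on the socket's rim when fully seated. Above the collar a plain round body, 26 mm across, up to its flat face 28 mm above the origin (the top 4 mm bevelled); below the collar a taper shank 16 mm long, 17 mm across at the collar and 9 mm at its end.
- electrode_medium: copper electrode of medium length, as electrode_short but with a body 22 mm across and its face 40 mm above the origin.
- electrode_long: long, slender copper electrode, as electrode_short but with a body 18 mm across and its face 52 mm above the origin.
- electrode_stand: electrode stand, fixed to the worktop: dark steel bar 50 mm (x) by 140 mm (y) by 10 mm with three empty sockets like those of the posts, 40 mm across; origin at the centre of its underside; the socket mouths are 30 mm above the origin at its own (x, y) = (0, -44), (0, 0) and (0, +44) mm. Any of them may be used to park an electrode.
- cover_plate: flat steel cover plate, 115 mm (x) by 160 mm (y) by 5 mm, loose, 0.3 to 0.55 kg, lying on the worktop; origin at the centre of its underside, z up. In its middle stands an upright lug, 10 mm thick (x), 50 mm long (y), its top 31 mm above the origin: lift it by the lug. The two ends of the plate are alike.
- weld_head_a: the spot-welding head, an obstacle, always in the same place between fixture and stand: origin at the centre of its underside, 225 mm (x) by 184 mm (y), 388 mm tall; its electrode arms begin 70 mm before the origin (-x), its tall column at the origin. A hood hangs over the rear of the worktop, from 0.11 m behind the origin (+x) on. Swing across in front of both.

How it is judged (in metres and radians):
On the way:
1. every electrode is fully seated in its own post: short in high, medium in middle, long in low (horizontal distance between electrode_short and post_high below 0.008 m and z of electrode_short in the frame of post_high between 0.052 and 0.06 m and angle between each of electrode_short, electrode_medium, electrode_long's own z axis and vertical below 0.07 rad and linear speed of each of electrode_short, electrode_medium, electrode_long below 0.01 m/s and horizontal distance between electrode_medium and post_middle below 0.008 m and z of electrode_medium in the frame of post_middle between 0.04 and 0.048 m and horizontal distance between electrode_long and post_low below 0.008 m and z of electrode_long in the frame of post_low between 0.028 and 0.036 m), for 0.2 s.
At the end, for the whole second after the job is handed in: Each electrode in its own post: within 8 mm of the axis, collar within 4 mm of the rim, upright within 4 degrees; the plate rests on all three, lug up, level within 2 degrees, centred on the fixture within 15 mm, long sides parallel within 10 degrees; all at rest (all of step 1 and horizontal distance between cover_plate and fixture below 0.015 m and z of cover_plate in the frame of fixture between 0.09 and 0.098 m and angle between cover_plate's own z axis and vertical below 0.035 rad and angle between the y axis of cover_plate and the y axis of fixture, either way round below 0.17 rad and contact force between cover_plate and electrode_short above 0.02 N and contact force between cover_plate and electrode_medium above 0.02 N and contact force between cover_plate and electrode_long above 0.02 N and linear speed of cover_plate below 0.01 m/s); the robot touches nothing.
It also fails if it takes over 134 s, if anything falls off the work surface, if the arm or the gripper's body presses on something with over 40 N, if the wrist force passes 120 N, or if a joint passes its speed limit or range.

## Robot

A 6-joint arm with a two-finger parallel gripper is mounted at the origin on a cart in front of the work surface, level with it; the furniture and walls round the work are solid. World frame = base frame: x ahead of the robot, y to its left, z up, the work surface at z = 0. Lengths are in mm, angles in rad, forces in N, time in s.
With the tool pointing down it reaches from about 325 to 850 mm from the base axis. Payload 15.5 kg.
Tool frame: the origin (TCP) lies on the centre line of the jaws, within the pads' length; the fingertips stand 22 mm ahead of it and the grasp point (between the pads) lies 3 mm ahead of it; z points along the fingers, y is the direction in which the jaws open and shut (so a half turn about z gives the same grasp; the last joint's range is limited). The gripper opens to 91 mm and grips with 3 to 60 N. Pads are 32 mm wide; open, the fingers measure 118 mm over their backs; the gripper's body (76 mm by 178 mm) begins 60 mm behind the grasp point.
Start: joints at [1.05, 0.494, 1.345, -0, 1.302, -0.096], TCP at [258.152, 569.196, 235.915] pointing down, gripper open.
Joint ranges: [-2.91, 2.91], [-0.82, 2.16], [0.22, 2.67], [-1.22, 4.37], [0.12, 2.79], [-3.08, 3.08]. Speed limits (rad/s): [1.89, 1.89, 2.57, 3.01, 3.01, 3.01].

## Interface

Orientations are given as a unit quaternion [w, x, y, z].
In Python, from bench import arm gives the robot as it stands.
- The arm moves only by the tool play_rows, never from a script. Its argument "moves" is a list of rows, each an object with "travel": the shift along the tool's x, y, z in units of 20 mm (1.0 is 20 mm), a list of three; "rot": the turn, a rotation vector about the tool's x, y, z in units of 10 degrees (1.0 is 10 degrees), a list of three. In form: [{"travel": [dx, dy, dz], "rot": [rx, ry, rz]}, ...]. A call has exactly 5 rows; each row shifts and turns the commanded pose from where the row before left it, along the tool's axes as they then stand; what a row does not reach is not made up. A row lasts 1/8 s, in which the tool goes at most 62.5 mm and 10.7 degrees, less where a joint would pass 70% of its speed; a pose out of reach is approached as far as the arm can. A call with a number of a shift or a turn outside -1 to 1 is refused whole. A call with a gripper value outside its range is refused whole. "claw" is the closure, from -1 (fully open) to 1 (shut), set as the call begins (left out, the last holds). The fingers move at their own pace and stop on an object; "grip_force" is the grip in N (left out, the last holds). Time passes only in rows, so rows that do not move let the fingers close, or fill a call up. It gives the time, the measured TCP pose, the force and the opening at its end, in the units of the state.
- arm.sense(): the state, without advancing time (a new reading comes with each control period).
- arm.camera(name): name is "scene" or "top" or "wrist"; returns a dict with "color" (480x640x3 uint8, blue, green, red), "range_z" (480x640 float32, mm along the optical axis (not along the pixel's ray), 0 where there is no reading), "fov_y" (degrees; the focal length in pixels is half the picture's height over the tangent of half this angle, whatever the lens; pixels are square), "cx", "cy" (the principal point, pixels), "k1" (the pictures are not rectified: a ray, as slopes to the right and down, at radius r is drawn at 1 + k1 r^2 times it, then the intrinsics apply), "R" (3x3) and "t" (3): a world point X has camera coordinates R X + t. Camera axes: x right, y down, z forward; pixel columns grow to the right and rows downward; lengths in mm; the calibration is good to about 2 mm. A picture is of the moment at which its call begins.
- arm.hand_in(): hands the job in, once; it reports no verdict.
The state is a dict: "time_s": time; "joints": joint angles; "qd": joint speeds; "joint_efforts": joint torques, N m; "ee_pos": TCP position; "orientation": TCP orientation; "contact_force": force on the tool from outside, world axes, zero at the start; "torque": the same for the moment, N m; "finger_gap": finger opening in mm.
Only numpy, scipy, OpenCV 4.12 (cv2) and the standard library are available. Lean on these libraries where they do the work, as an engineer would, in place of code of your own. Each camera call takes 0.05 s, during which the arm holds its last target.

## Working session

There is one attempt and no reset: what is moved stays moved. The work goes in short steps, Python scripts to look and compute and a tool call to move; the robot and the scene stay as the last step left them, time stands still between calls to the robot, and variables do not carry over. Pictures are saved under pics/ and viewed, and the job is handed in when it is done.

Besides the shell and the picture viewer there is one more tool, called after ">>>" as name(argument=value, ...), one argument or row to a line, values as JSON. play_rows: Moves the arm, as the interface text tells. Shifts and turns lie within -1 to 1; 1 stands for 20 mm of shift or 10 degrees of turn. Its arguments: {"type":"object","properties":{"moves":{"type":"array"},"claw":{"type":"number"},"grip_force":{"type":"number"}},"required":["moves"]}

```bash
ls; mkdir -p pics; cat > h.py <<'E'
import numpy as np, cv2
from bench import arm
def shot(name,tag):
    d=arm.camera(name); cv2.imwrite(f'pics/{tag}.png',d['color']); np.savez(f'pics/{tag}.npz',**{k:v for k,v in d.items()}); return d
def load(tag): return dict(np.load(f'pics/{tag}.npz'))
def K(d):
    f=240/np.tan(np.radians(float(d['fov_y']))/2); return np.array([[f,0,float(d['cx'])],[0,f,float(d['cy'])],[0,0,1]])
def slopes(d,uv):
    return cv2.undistortPoints(np.array(uv,float).reshape(-1,1,2),K(d),np.array([float(d['k1']),0,0,0])).reshape(-1,2)
def pz(d,uv,z):
    s=slopes(d,uv);R=d['R'];c=-R.T@d['t'];r=np.c_[s,np.ones(len(s))]@R
    return c+r*((z-c[2])/r[:,2])[:,None]
def cloud(d):
    g=np.stack(np.meshgrid(np.arange(640),np.arange(480)),-1).reshape(-1,2)
    s=slopes(d,g);Z=d['range_z'].reshape(-1,1);P=np.c_[s*Z,Z]
    return ((P-d['t'])@d['R']).reshape(480,640,3)
def st():
    s=arm.sense();print({k:(np.round(v,3).tolist()) for k,v in s.items() if k in('time_s','ee_pos','orientation','contact_force','finger_gap','joints')})
E
python3 - <<'E'
from h import *
for n in('scene','top','wrist'):
    d=shot(n,n+'0');print(n,d['fov_y'],d['k1'],-d['R'].T@d['t'],d['R'][2])
st()
E
```

```text
pics
scene 44.30591239511608 -0.1773240988114723 [-754.62701112 -594.19150631  931.21639387] [ 0.77574154  0.36181648 -0.51702408]
top 47.357541759353104 -0.0033391746324524835 [ 362.93206616   13.28389925 1220.23824399] [ 0.12830849 -0.02437439 -0.99143473]
wrist 59.25059747317258 -0.0024370721019995817 [192.60868645 598.90128326 384.30051071] [ 0.23056061 -0.10548539 -0.96732344]
{'time_s': 0.15, 'joints': [1.049, 0.494, 1.346, 0.0, 1.302, -0.096], 'ee_pos': [258.018, 568.949, 235.449], 'orientation': [-0.0, 0.211, 0.977, -0.0], 'contact_force': [0.051, 0.422, 0.379], 'finger_gap': 91.203}
```

View pics/top0.png

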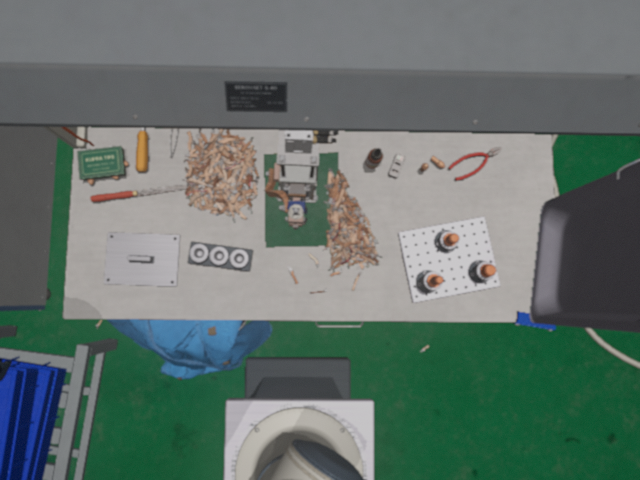

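View pics/scene0.png

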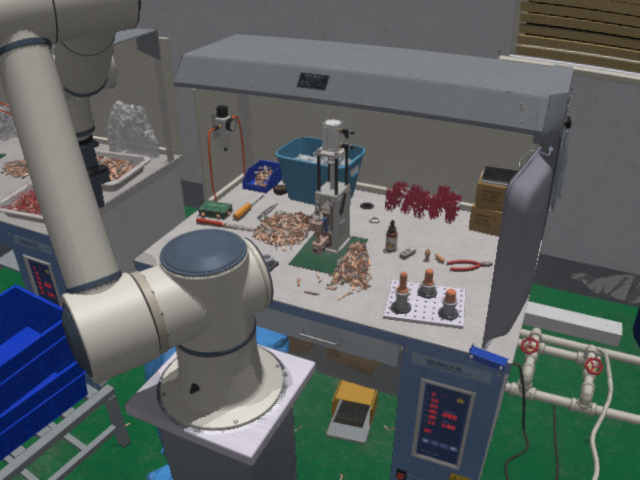

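View pics/wrist0.png

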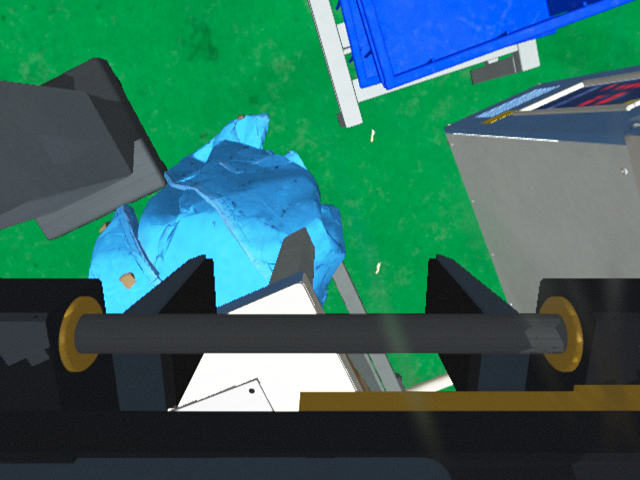

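The top view shows the cover plate at (142,258), stand at (220,256), weld head at (295,190), and fixture at (449,259) with its electrodes at (450,239), (433,281) and (487,271). Next I'll get depth and enlarged crops.

```bash
python3 - <<'E'
from h import *
d=load('top0');c=d['color']
cv2.imwrite('pics/cropA.png',cv2.resize(c[205:310,390:510],None,fx=6,fy=5.7,interpolation=cv2.INTER_CUBIC)[:600])
cv2.imwrite('pics/cropB.png',cv2.resize(c[220:295,95:265],None,fx=4.6,fy=4.6,interpolation=cv2.INTER_CUBIC))
e=load('scene0')['color']
cv2.imwrite('pics/cropC.png',cv2.resize(e[255:335,370:480],None,fx=7,fy=7,interpolation=cv2.INTER_CUBIC))
P=cloud(d)
np.set_printoptions(linewidth=200,suppress=True,precision=0)
for nm,(a,b,u,v) in {'fix':(210,305,395,505),'st':(235,275,182,258)}.items():
    Z=P[a:b:3,u:v:3,2];print(nm);print(Z.astype(int))
print(P[190,295],P[120,300],P[245,295])
E
```

```text
fix
[[ 2 -5  0 ...  1 -4  2]
 [-3  1  2 ...  0 -2 -2]
 [-3  0  2 ... -3 -2  1]
 ...
 [ 0 -5  0 ... -1 -2  0]
 [ 2 -3  3 ...  1  0  3]
 [-3  5  0 ...  0  0  0]]
st
[[  -1    4   -2   -2    0   -1    0    2    0    0   -3    0   -5    2   -4   -1    2    0    0    1   -1    0   -2   -2   -3    0]
 [  -2    0   -4    1    1   -2   -1   -1   -3    0    3    1    0    3   -2    3    0   -1   -3   -2    0    0    3    0    1   -5]
 [   1    0    0   -1   -1    2   -3    0    0    0    0    3   -1   -2    0   -3    0    1   -1   -1   -4    0    2   -3    0   -1]
 [   0   -1    0   10    6   28   29    7   10   11    7   -3    1    0   -1   -5   -4   -3   -4   -5   -1    0    0    3   -1   -1]
 [   0   -4    0    8   33   26   29   28   29    5    8   11   32   28   10    9   10    7   13    0   -1    1    0   -1    2   -3]
 [   0   -2   -4   27   29   20   12   25   27   11   31   24   32   31   29    7   11    6   32   28   30   10    6   16   -5    0]
 [   0   -2   -2   27   28   15    5   13   29   10   32   23   12   16   29   31    6   28   25   26   34   30    7   10    1    0]
 [  -1
[... 276 characters left out ...]
    8   10    9    9   10   13   16    7   27   25   26   27   10    9   27   24   20   25   25   10    5    0   -1]
 [   0   -2    3    0    0    1    0    4    7    7    9   10    8   10    3   12   10    5   27   26   29    9   11    4    0   -3]
 [   0    1    0    3    1   -4    0   -4    0   -4    1   -2    3    0    8    5   10    9    8    7   11   13    9    4    0    0]
 [  -2    3    2   -1   -2   -2   -2    1   -1   -1   -1   -1    0    0   -1    1    1    1    0   -3   -1    0    9    1    4   -3]
 [   0    3    2   -1    0    2   -2   -3   -3    0    0    1    3   -2   -5   -5    1   -2    3    3   -2    0    0    0    1   -3]]
[583.  14. 135.] [617.   8. 467.] [485.  12.   6.]
```

View pics/cropA.png

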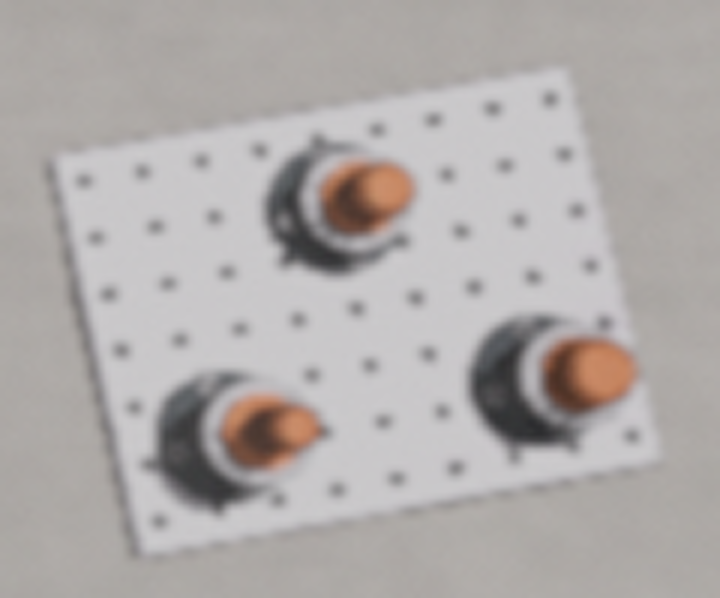

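View pics/cropB.png

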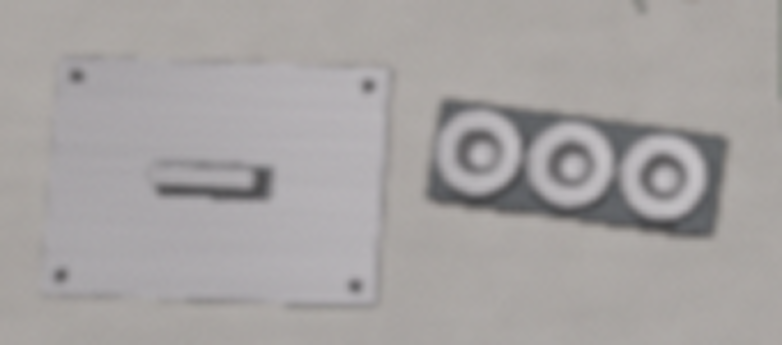

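View pics/cropC.png

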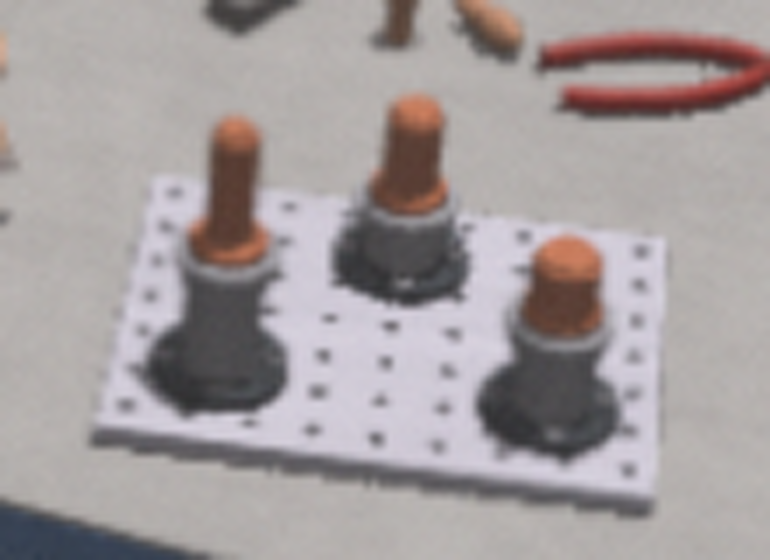

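```bash
cat > fit.py <<'E'
from h import *
d=load('top0')
def fit(model,obs):
    m=np.array(model,float);o=np.array(obs)[:,:2];mc=m.mean(0);oc=o.mean(0)
    a=m-mc;b=o-oc;th=np.arctan2((a[:,0]*b[:,1]-a[:,1]*b[:,0]).sum(),(a*b).sum())
    R=np.array([[np.cos(th),-np.sin(th)],[np.sin(th),np.cos(th)]]);t=oc-R@mc
    print('pose',t.round(1),'deg',np.degrees(th).round(2),'res',np.round(o-(m@R.T+t),1).tolist());return t,R
A=lambda p:[((x+.5)/6-.5+390,(y+.5)/5.7-.5+205) for x,y in p]
B=lambda p:[((x+.5)/4.6-.5+95,(y+.5)/4.6-.5+220) for x,y in p]
E
python3 - <<'E'
from fit import *
# x fwd (image up), +y image left
t,R=fit([(80,100),(80,-100),(-80,-100),(-80,100)],pz(d,A([(52,156),(567,68),(660,460),(140,555)]),10))
for n,p in(('high',(-40,60)),('mid',(-40,-60)),('low',(40,0))): print(n,R@p+t)
print('ring rims low/mid/high seen', pz(d,A([(362,195)]),10+32+5))
# electrode tops: long in high z=10+56+52=118; medium in low 82; short in mid 82
print('long top',pz(d,A([(296,425)]),118),'med top',pz(d,A([(386,188)]),82),'short top',pz(d,A([(603,371)]),82))
t,R=fit([(0,44),(0,0),(0,-44)],pz(d,B([(479,153),(571,165),(664,178)]),30))
t,R=fit([(57.5,80),(57.5,-80),(-57.5,-80),(-57.5,80)],pz(d,B([(60,58),(390,70),(376,303),(42,297)]),5))
print('lug top',pz(d,B([(153,178),(253,178)]),31))
P=cloud(d)
print(P[258,142],P[258,120])
E
```

```text
pose [ 457.4 -330.8] deg 10.97 res [[-0.8, -0.8], [-1.6, 0.4], [1.3, 1.3], [1.1, -0.8]]
high [ 406.68215282 -279.5465166 ]
mid [ 429.52622818 -397.35206919]
low [ 496.64122556 -323.21990932]
ring rims low/mid/high seen [[ 497.66214865 -323.77856002   47.        ]]
long top [[ 407.21186542 -278.90645388  118.        ]] med top [[ 496.34065382 -322.28730051   82.        ]] short top [[ 429.40306602 -396.9161649    82.        ]]
pose [457.6 177.6] deg -7.14 res [[-0.1, -0.1], [0.2, 0.2], [-0.1, -0.1]]
pose [450.2 350.1] deg -1.06 res [[-0.2, -0.8], [-1.3, 0.6], [1.5, 0.9], [0.0, -0.7]]
lug top [[449.53955663 372.96968576  31.        ]
 [450.00561022 326.33065025  31.        ]]
[450.56817851 342.9476224   30.08564476] [452.1637735  399.0984562    1.84598828]
```

```bash
python3 - <<'E'
from h import *
P=cloud(load('top0')).reshape(-1,3);Q=cloud(load('scene0')).reshape(-1,3)
for nm,X in(('top',P),('scene',Q)):
  for lo in (15,40,70,100,150,200,300,350):
    m=(X[:,2]>lo)&(X[:,2]<420)&(abs(X[:,1]-10)<105)&(X[:,0]>380)&(X[:,0]<650)
    Y=X[m]
    if len(Y)>5: print(nm,lo,len(Y),'xmin',np.percentile(Y[:,0],[0,1,5]).round(),'y',np.percentile(Y[:,1],[1,99]).round())
E
```

```text
top 15 4987 xmin [434. 456. 496.] y [-94.  74.]
top 40 4037 xmin [458. 513. 525.] y [-93.  70.]
top 70 3716 xmin [519. 521. 534.] y [-48.  71.]
top 100 3527 xmin [519. 521. 533.] y [-49.  68.]
top 150 2512 xmin [522. 532. 580.] y [-51.  43.]
top 200 1752 xmin [591. 592. 594.] y [-51.  44.]
top 300 1664 xmin [591. 592. 594.] y [-52.  44.]
top 350 547 xmin [612. 612. 612.] y [-53.  30.]
scene 15 3814 xmin [436. 454. 520.] y [-92.  71.]
scene 40 3408 xmin [444. 513. 526.] y [-91.  62.]
scene 70 2882 xmin [517. 523. 531.] y [-43.  66.]
scene 100 2662 xmin [517. 523. 530.] y [-44.  60.]
scene 150 1956 xmin [522. 532. 582.] y [-45.  45.]
scene 200 1338 xmin [588. 592. 596.] y [-47.  44.]
scene 300 959 xmin [588. 592. 596.] y [-50.  44.]
scene 350 417 xmin [609. 610. 612.] y [-50.  34.]
```

>>> play_rows(
  moves=[
    {"travel": [0,0,0],"rot": [0,0,1]},
    {"travel": [0,0,0],"rot": [0,0,1]},
    {"travel": [0,0,0],"rot": [0,0,1]},
    {"travel": [0,0,0],"rot": [0,0,1]},
    {"travel": [0,0,0],"rot": [0,0,1]},
  ],
  claw=-1,
  grip_force=30,
)

```text
time_s: 0.78
ee_pos: [258.1, 569.0, 235.7]
orientation: [0.0, 0.607, 0.795, -0.0]
contact_force: [-0.1, 0.4, 0.9]
finger_gap: 91.8
```

>>> play_rows(
  moves=[
    {"travel": [0,0,0],"rot": [0,0,0.78]},
    {"travel": [0,0,0],"rot": [0,0,0.78]},
    {"travel": [-1,0.3,0],"rot": [0,0,0]},
    {"travel": [-1,0.3,0],"rot": [0,0,0]},
    {"travel": [-1,0.3,0],"rot": [0,0,0]},
  ],
)

```text
time_s: 1.4
ee_pos: [276.3, 508.3, 235.7]
orientation: [0.0, 0.707, 0.707, -0.0]
contact_force: [0.0, 0.4, 0.4]
finger_gap: 90.9
```

>>> play_rows(
  moves=[
    {"travel": [-1,0.2,0],"rot": [0,0,0]},
    {"travel": [-1,0.2,0],"rot": [0,0,0]},
    {"travel": [-1,0.2,0],"rot": [0,0,0]},
    {"travel": [-1,0.2,0],"rot": [0,0,0]},
    {"travel": [-1,0.2,0],"rot": [0,0,0]},
  ],
)

```text
time_s: 2.02
ee_pos: [296.4, 407.9, 236.0]
orientation: [0.0, 0.707, 0.707, 0.0]
contact_force: [0.1, 0.1, 0.2]
finger_gap: 90.5
```

>>> play_rows(
  moves=[
    {"travel": [-1,0.2,0],"rot": [0,0,0]},
    {"travel": [-1,0.2,0],"rot": [0,0,0]},
    {"travel": [-1,0.2,0],"rot": [0,0,0]},
    {"travel": [-1,0.2,0],"rot": [0,0,0]},
    {"travel": [-1,0.2,0],"rot": [0,0,0]},
  ],
)

```text
time_s: 2.65
ee_pos: [316.4, 307.9, 235.9]
orientation: [0.0, 0.707, 0.707, 0.0]
contact_force: [-0.1, -0.2, -0.4]
finger_gap: 91.3
```

>>> play_rows(
  moves=[
    {"travel": [-1,0.2,0],"rot": [0,0,0]},
    {"travel": [-1,0.2,0],"rot": [0,0,0]},
    {"travel": [-1,0.2,0],"rot": [0,0,0]},
    {"travel": [-1,0.2,0],"rot": [0,0,0]},
    {"travel": [-1,0.2,0],"rot": [0,0,0]},
  ],
)

```text
time_s: 3.28
ee_pos: [336.2, 208.0, 235.9]
orientation: [0.0, 0.707, 0.707, 0.0]
contact_force: [0.3, 0.2, -0.1]
finger_gap: 91.0
```

>>> play_rows(
  moves=[
    {"travel": [-1,0.2,0],"rot": [0,0,0]},
    {"travel": [-1,0.2,0],"rot": [0,0,0]},
    {"travel": [-1,0.2,0],"rot": [0,0,0]},
    {"travel": [-1,0.2,0],"rot": [0,0,0]},
    {"travel": [-1,0.2,0],"rot": [0,0,0]},
  ],
)

```text
time_s: 3.9
ee_pos: [356.1, 108.0, 236.0]
orientation: [0.0, 0.707, 0.707, 0.0]
contact_force: [0.6, -1.1, -0.4]
finger_gap: 91.1
```

>>> play_rows(
  moves=[
    {"travel": [-1,0.2,0],"rot": [0,0,0]},
    {"travel": [-1,0.2,0],"rot": [0,0,0]},
    {"travel": [-1,0.2,0],"rot": [0,0,0]},
    {"travel": [-1,0.2,0],"rot": [0,0,0]},
    {"travel": [-1,0.2,0],"rot": [0,0,0]},
  ],
)

```text
time_s: 4.53
ee_pos: [375.9, 8.1, 235.9]
orientation: [0.0, 0.707, 0.707, 0.0]
contact_force: [-0.0, 0.3, 0.3]
finger_gap: 91.2
```

>>> play_rows(
  moves=[
    {"travel": [-1,0.1,0],"rot": [0,0,0]},
    {"travel": [-1,0.1,0],"rot": [0,0,0]},
    {"travel": [-1,0.1,0],"rot": [0,0,0]},
    {"travel": [-1,0.1,0],"rot": [0,0,0]},
    {"travel": [-1,0.1,0],"rot": [0,0,0]},
  ],
)

```text
time_s: 5.15
ee_pos: [385.7, -91.9, 236.0]
orientation: [0.0, 0.707, 0.707, 0.0]
contact_force: [0.0, 0.2, -0.4]
finger_gap: 91.6
```

>>> play_rows(
  moves=[
    {"travel": [-1,0.2,0],"rot": [0,0,0]},
    {"travel": [-1,0.2,0],"rot": [0,0,0]},
    {"travel": [-1,0.2,0],"rot": [0,0,0]},
    {"travel": [-1,0.2,0],"rot": [0,0,0]},
    {"travel": [-1,0.2,0],"rot": [0,0,0]},
  ],
)

```text
time_s: 5.78
ee_pos: [406.2, -192.0, 236.0]
orientation: [0.0, 0.707, 0.707, 0.0]
contact_force: [-0.0, 0.4, -0.0]
finger_gap: 91.1
```

>>> play_rows(
  moves=[
    {"travel": [-1,0,0],"rot": [0,0,0]},
    {"travel": [-1,0,0],"rot": [0,0,0]},
    {"travel": [-1,0,0],"rot": [0,0,0]},
    {"travel": [-1,0,0],"rot": [0,0,0]},
    {"travel": [-0.4,0.05,0],"rot": [0,0,0]},
  ],
)

```text
time_s: 6.4
ee_pos: [407.2, -280.1, 235.9]
orientation: [0.0, 0.707, 0.707, -0.0]
contact_force: [0.4, 0.6, 0.5]
finger_gap: 91.7
```

```bash
python3 - <<'E'
from h import *
d=shot('wrist','w1');st()
# project expected electrode tops
P=np.array([[407,-279,118],[429.5,-397,82],[496.5,-323,82],[457.4,-330.8,10]],float)
q,_=cv2.projectPoints(P,cv2.Rodrigues(d['R'])[0],d['t'],K(d),np.array([float(d['k1']),0,0,0]));print(q.reshape(-1,2).round())
E
```

```text
{'time_s': 6.45, 'joints': [-0.724, 0.311, 1.66, -0.0, 1.171, -0.723], 'ee_pos': [407.4, -280.415, 235.864], 'orientation': [0.0, 0.707, 0.707, -0.0], 'contact_force': [0.974, -0.632, -0.38], 'finger_gap': 91.584}
[[321. 235.]
 [349. 365.]
 [438. 278.]
 [375. 259.]]
```

View pics/w1.png

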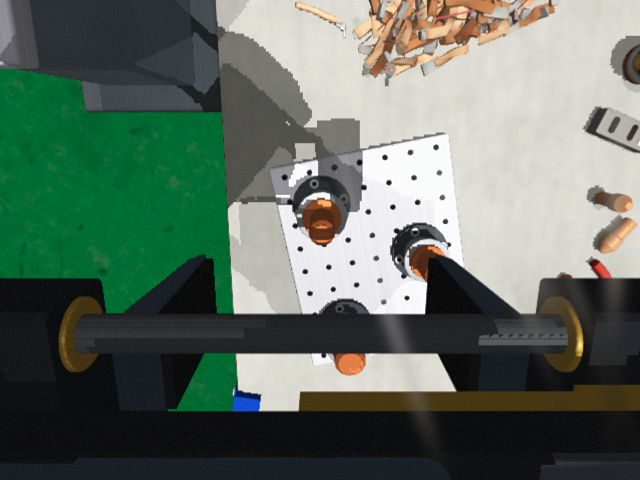

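>>> play_rows(
  moves=[
    {"travel": [0,0,1],"rot": [0,0,0]},
    {"travel": [0,0,1],"rot": [0,0,0]},
    {"travel": [0,0,1],"rot": [0,0,0]},
    {"travel": [0,0,1],"rot": [0,0,0]},
    {"travel": [0,0,1],"rot": [0,0,0]},
  ],
)

```text
time_s: 7.08
ee_pos: [407.3, -278.3, 135.3]
orientation: [-0.0, 0.707, 0.707, 0.0]
contact_force: [1.0, -1.1, 0.7]
finger_gap: 91.4
```

>>> play_rows(
  moves=[
    {"travel": [0,0,1],"rot": [0,0,0]},
    {"travel": [0,0,0.6],"rot": [0,0,0]},
    {"travel": [0,0,0],"rot": [0,0,0]},
    {"travel": [0,0,0],"rot": [0,0,0]},
    {"travel": [0,0,0],"rot": [0,0,0]},
  ],
)

```text
time_s: 7.7
ee_pos: [407.5, -279.0, 104.5]
orientation: [0.001, 0.707, 0.707, 0.0]
contact_force: [0.7, -0.4, 0.3]
finger_gap: 91.2
```

>>> play_rows(
  moves=[
    {"travel": [0,0,0],"rot": [0,0,0]},
    {"travel": [0,0,0],"rot": [0,0,0]},
    {"travel": [0,0,0],"rot": [0,0,0]},
    {"travel": [0,0,0],"rot": [0,0,0]},
    {"travel": [0,0,0],"rot": [0,0,0]},
  ],
  claw=1,
  grip_force=30,
)

```text
time_s: 8.32
ee_pos: [407.2, -278.8, 103.9]
orientation: [0.0, 0.707, 0.707, -0.0]
contact_force: [-0.7, 0.2, 0.1]
finger_gap: 43.9
```

>>> play_rows(
  moves=[
    {"travel": [0,0,0],"rot": [0,0,0]},
    {"travel": [0,0,0],"rot": [0,0,0]},
    {"travel": [0,0,0],"rot": [0,0,0]},
    {"travel": [0,0,-0.2],"rot": [0,0,0]},
    {"travel": [0,0,-0.2],"rot": [0,0,0]},
  ],
)

```text
time_s: 8.95
ee_pos: [407.2, -278.8, 112.2]
orientation: [-0.0, 0.707, 0.707, -0.0]
contact_force: [0.1, 0.2, -0.3]
finger_gap: 17.1
```

>>> play_rows(
  moves=[
    {"travel": [0,0,-1],"rot": [0,0,0]},
    {"travel": [1,-0.25,-1],"rot": [0,0,0]},
    {"travel": [1,-0.25,-1],"rot": [0,0,0]},
    {"travel": [1,-0.25,-1],"rot": [0,0,0]},
    {"travel": [1,-0.25,-1],"rot": [0,0,0]},
  ],
)

```text
time_s: 9.57
ee_pos: [386.9, -198.1, 212.8]
orientation: [0.0, 0.707, 0.707, 0.0]
contact_force: [0.5, -0.0, -0.4]
finger_gap: 16.6
```

```bash
python3 - <<'E'
from h import *
d=shot('scene','s1');cv2.imwrite('pics/s1c.png',cv2.resize(d['color'][190:340,300:500],None,fx=3.8,fy=3.8))
d=shot('wrist','w2');st()
E
```

```text
{'time_s': 9.675, 'joints': [-0.61, 0.256, 1.822, 0.0, 1.062, -0.611], 'ee_pos': [387.24, -197.777, 213.651], 'orientation': [0.001, 0.707, 0.708, 0.0], 'contact_force': [-0.137, 0.442, -0.009], 'finger_gap': 17.069}
```

View pics/s1c.png

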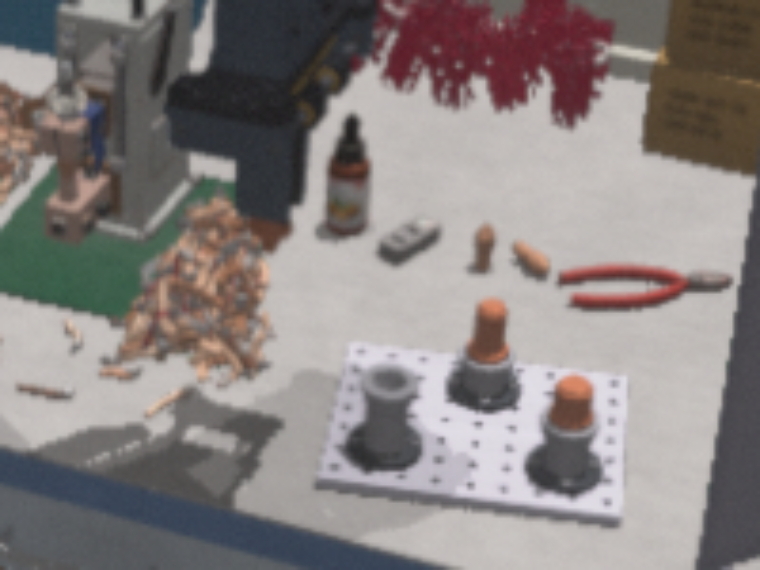

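The high post is now empty at crop (388,375), and the long electrode shows just below the fingers at (268,230). Next I'll carry it to the middle socket of the stand.

>>> play_rows(
  moves=[
    {"travel": [1,0,0],"rot": [0,0,0]},
    {"travel": [1,0,0],"rot": [0,0,0]},
    {"travel": [1,0,0],"rot": [0,0,0]},
    {"travel": [1,0,0],"rot": [0,0,0]},
    {"travel": [1,0,0],"rot": [0,0,0]},
  ],
)

```text
time_s: 10.3
ee_pos: [387.4, -98.7, 211.5]
orientation: [-0.0, 0.707, 0.707, -0.0]
contact_force: [-0.5, 0.1, -0.4]
finger_gap: 16.7
```

>>> play_rows(
  moves=[
    {"travel": [1,0,0],"rot": [0,0,0]},
    {"travel": [1,0,0],"rot": [0,0,0]},
    {"travel": [1,0,0],"rot": [0,0,0]},
    {"travel": [1,0,0],"rot": [0,0,0]},
    {"travel": [1,0,0],"rot": [0,0,0]},
  ],
)

```text
time_s: 10.92
ee_pos: [387.5, 1.4, 211.5]
orientation: [0.0, 0.707, 0.707, -0.0]
contact_force: [0.6, -0.1, -1.5]
finger_gap: 17.0
```

>>> play_rows(
  moves=[
    {"travel": [1,0,0],"rot": [0,0,0]},
    {"travel": [1,0,0],"rot": [0,0,0]},
    {"travel": [1,0,0],"rot": [0,0,0]},
    {"travel": [1,0,0],"rot": [0,0,0]},
    {"travel": [1,0,0],"rot": [0,0,0]},
  ],
)

```text
time_s: 11.55
ee_pos: [387.6, 101.5, 211.5]
orientation: [0.0, 0.707, 0.707, -0.0]
contact_force: [0.6, 0.0, -1.3]
finger_gap: 16.9
```

>>> play_rows(
  moves=[
    {"travel": [0.77,0.7,0],"rot": [0,0,0]},
    {"travel": [0.77,0.7,0],"rot": [0,0,0]},
    {"travel": [0.77,0.7,0],"rot": [0,0,0]},
    {"travel": [0.77,0.7,0],"rot": [0,0,0]},
    {"travel": [0.77,0.7,0],"rot": [0,0,0]},
  ],
)

```text
time_s: 12.18
ee_pos: [458.9, 178.7, 211.5]
orientation: [0.0, 0.707, 0.707, 0.0]
contact_force: [1.0, 0.6, -1.0]
finger_gap: 16.5
```

```bash
python3 - <<'E'
from h import *
d=shot('wrist','w3');st()
d=shot('scene','s3');cv2.imwrite('pics/s3c.png',cv2.resize(d['color'][190:340,200:400],None,fx=3.8,fy=3.8))
E
```

```text
{'time_s': 12.225, 'joints': [0.252, 0.34, 1.693, 0.0, 1.107, 0.252], 'ee_pos': [460.724, 180.201, 211.699], 'orientation': [0.0, 0.707, 0.707, 0.001], 'contact_force': [2.019, 0.556, -0.778], 'finger_gap': 16.709}
```

View pics/w3.png

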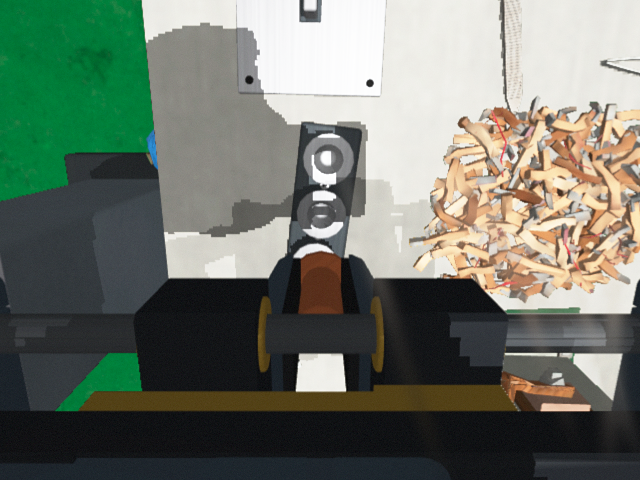

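View pics/s3c.png

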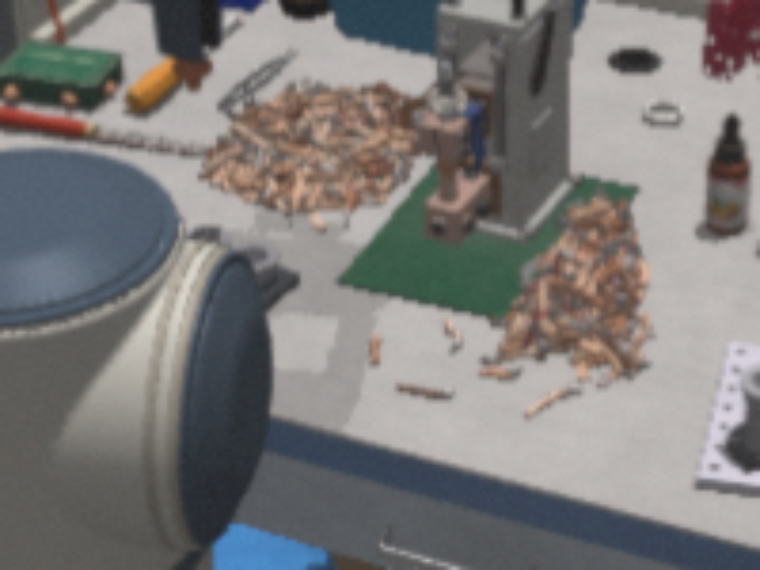

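```bash
python3 - <<'E'
from h import *
d=load('w3')
P=np.array([[463,221.3,30],[457.6,177.6,30],[452,134,30],[458.5,179,120]],float)
q,_=cv2.projectPoints(P,cv2.Rodrigues(d['R'])[0],d['t'],K(d),np.array([float(d['k1']),0,0,0]));print(q.reshape(-1,2).round())
st()
E
```

```text
[[326. 162.]
 [319. 217.]
 [312. 269.]
 [321. 247.]]
{'time_s': 12.275, 'joints': [0.251, 0.338, 1.696, 0.0, 1.106, 0.25], 'ee_pos': [459.636, 179.281, 211.555], 'orientation': [0.0, 0.707, 0.707, 0.001], 'contact_force': [0.117, -0.734, -0.743], 'finger_gap': 16.722}
```

>>> play_rows(
  moves=[
    {"travel": [0,0,1],"rot": [0,0,0]},
    {"travel": [0,0,1],"rot": [0,0,0]},
    {"travel": [0,0,1],"rot": [0,0,0]},
    {"travel": [0,0,1],"rot": [0,0,0]},
    {"travel": [0,0,1],"rot": [0,0,0]},
  ],
)

```text
time_s: 12.9
ee_pos: [457.6, 177.7, 111.0]
orientation: [0.0, 0.707, 0.707, -0.0]
contact_force: [-0.1, 0.2, -1.2]
finger_gap: 16.8
```

>>> play_rows(
  moves=[
    {"travel": [0,0,1],"rot": [0,0,0]},
    {"travel": [0,0,0.6],"rot": [0,0,0]},
    {"travel": [0,0,0.3],"rot": [0,0,0]},
    {"travel": [0,0,0.2],"rot": [0,0,0]},
    {"travel": [0,0,0],"rot": [0,0,0]},
  ],
)

```text
time_s: 13.52
ee_pos: [457.3, 178.2, 70.1]
orientation: [0.0, 0.707, 0.707, 0.0]
contact_force: [0.5, -0.3, -1.1]
finger_gap: 16.6
```

>>> play_rows(
  moves=[
    {"travel": [0,0,0.05],"rot": [0,0,0]},
    {"travel": [0,0,0.05],"rot": [0,0,0]},
    {"travel": [0,0,0],"rot": [0,0,0]},
    {"travel": [0,0,0],"rot": [0,0,0]},
    {"travel": [0,0,0],"rot": [0,0,0]},
  ],
)

```text
time_s: 14.15
ee_pos: [457.2, 178.2, 67.9]
orientation: [0.0, 0.707, 0.707, 0.0]
contact_force: [0.1, -0.1, -0.6]
finger_gap: 16.9
```

>>> play_rows(
  moves=[
    {"travel": [0,0,0],"rot": [0,0,0]},
    {"travel": [0,0,0],"rot": [0,0,0]},
    {"travel": [0,0,0],"rot": [0,0,0]},
    {"travel": [0,0,0],"rot": [0,0,0]},
    {"travel": [0,0,-1],"rot": [0,0,0]},
  ],
  claw=-1,
)

```text
time_s: 14.78
ee_pos: [456.4, 178.0, 87.3]
orientation: [-0.001, 0.707, 0.707, -0.001]
contact_force: [0.1, -0.5, -0.4]
finger_gap: 64.3
```

>>> play_rows(
  moves=[
    {"travel": [0,0,-1],"rot": [0,0,0]},
    {"travel": [0,0,-1],"rot": [0,0,0]},
    {"travel": [0,0,-1],"rot": [0,0,0]},
    {"travel": [-1,-0.7,-1],"rot": [0,0,0]},
    {"travel": [-1,-0.7,-1],"rot": [0,0,0]},
  ],
)

```text
time_s: 15.4
ee_pos: [428.7, 137.8, 188.5]
orientation: [-0.0, 0.707, 0.707, -0.0]
contact_force: [0.5, -1.2, 0.4]
finger_gap: 91.3
```

```bash
python3 - <<'E'
from h import *
d=shot('wrist','w4');st()
E
```

```text
{'time_s': 15.45, 'joints': [0.176, 0.309, 1.822, -0.001, 1.01, 0.176], 'ee_pos': [427.467, 136.255, 190.239], 'orientation': [0.0, 0.707, 0.707, 0.0], 'contact_force': [-0.307, 0.272, 3.304], 'finger_gap': 91.123}
```

View pics/w4.png

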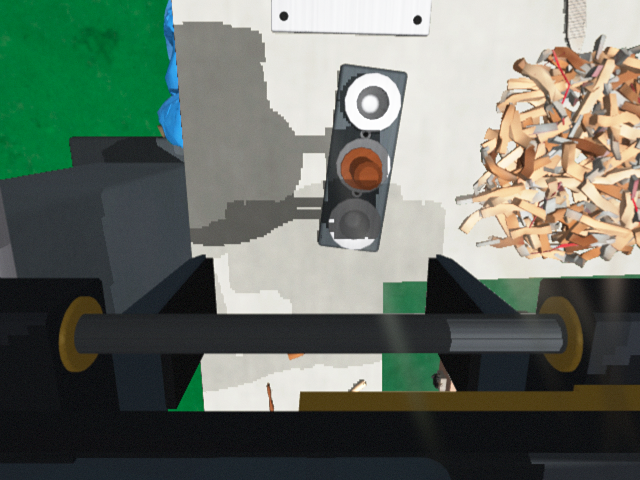

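>>> play_rows(
  moves=[
    {"travel": [-1,-1,0],"rot": [0,0,0]},
    {"travel": [-1,-1,0],"rot": [0,0,0]},
    {"travel": [-1,0,0],"rot": [0,0,0]},
    {"travel": [-1,0,0],"rot": [0,0,0]},
    {"travel": [-1,0,0],"rot": [0,0,0]},
  ],
)

```text
time_s: 16.08
ee_pos: [389.1, 37.6, 187.9]
orientation: [0.0, 0.707, 0.707, 0.0]
contact_force: [1.1, -0.2, 0.1]
finger_gap: 91.5
```

>>> play_rows(
  moves=[
    {"travel": [-1,0,0],"rot": [0,0,0]},
    {"travel": [-1,0,0],"rot": [0,0,0]},
    {"travel": [-1,0,0],"rot": [0,0,0]},
    {"travel": [-1,0,0],"rot": [0,0,0]},
    {"travel": [-1,0,0],"rot": [0,0,0]},
  ],
)

```text
time_s: 16.7
ee_pos: [389.2, -62.4, 187.9]
orientation: [0.0, 0.707, 0.707, 0.0]
contact_force: [0.1, 0.5, 0.7]
finger_gap: 91.3
```

>>> play_rows(
  moves=[
    {"travel": [-1,0,0],"rot": [0,0,0]},
    {"travel": [-1,0,0],"rot": [0,0,0]},
    {"travel": [-1,0,0],"rot": [0,0,0]},
    {"travel": [-1,0,0],"rot": [0,0,0]},
    {"travel": [-1,0,0],"rot": [0,0,0]},
  ],
)

```text
time_s: 17.32
ee_pos: [389.2, -162.4, 187.9]
orientation: [-0.0, 0.707, 0.707, 0.0]
contact_force: [0.4, 1.0, 0.2]
finger_gap: 91.2
```

>>> play_rows(
  moves=[
    {"travel": [-1,0,0],"rot": [0,0,0]},
    {"travel": [-1,0,0],"rot": [0,0,0]},
    {"travel": [-1,0,0],"rot": [0,0,0]},
    {"travel": [-1,0,0],"rot": [0,0,0]},
    {"travel": [-1,0,0],"rot": [0,0,0]},
  ],
)

```text
time_s: 17.95
ee_pos: [389.2, -263.0, 187.9]
orientation: [-0.0, 0.707, 0.707, 0.0]
contact_force: [0.3, 0.6, -0.4]
finger_gap: 91.5
```

>>> play_rows(
  moves=[
    {"travel": [-1,0.4,0],"rot": [0,0,0]},
    {"travel": [-1,0.4,0],"rot": [0,0,0]},
    {"travel": [-1,0.4,0],"rot": [0,0,0]},
    {"travel": [-1,0.4,0],"rot": [0,0,0]},
    {"travel": [-1,0.4,0],"rot": [0,0,0]},
  ],
)

```text
time_s: 18.58
ee_pos: [429.3, -363.1, 187.8]
orientation: [-0.0, 0.707, 0.707, -0.0]
contact_force: [0.1, -0.2, 0.3]
finger_gap: 91.0
```

>>> play_rows(
  moves=[
    {"travel": [-0.88,0,1],"rot": [0,0,0]},
    {"travel": [-0.88,0,1],"rot": [0,0,0]},
    {"travel": [0,0,1],"rot": [0,0,0]},
    {"travel": [0,0,1],"rot": [0,0,0]},
    {"travel": [0,0,0.5],"rot": [0,0,0]},
  ],
)

```text
time_s: 19.2
ee_pos: [428.8, -397.3, 96.8]
orientation: [-0.001, 0.707, 0.707, 0.0]
contact_force: [0.8, 0.8, 0.5]
finger_gap: 91.4
```

```bash
python3 - <<'E'
from h import *
d=shot('wrist','w5');st()
P=np.array([[429.5,-397,82]],float)
q,_=cv2.projectPoints(P,cv2.Rodrigues(d['R'])[0],d['t'],K(d),np.array([float(d['k1']),0,0,0]));print(q.reshape(-1,2).round())
E
```

```text
{'time_s': 19.25, 'joints': [-0.849, 0.605, 1.592, 0.0, 0.947, -0.849], 'ee_pos': [428.642, -396.948, 96.174], 'orientation': [-0.001, 0.707, 0.707, 0.0], 'contact_force': [-0.942, -0.181, -1.863], 'finger_gap': 91.198}
[[324. 300.]]
```

View pics/w5.png

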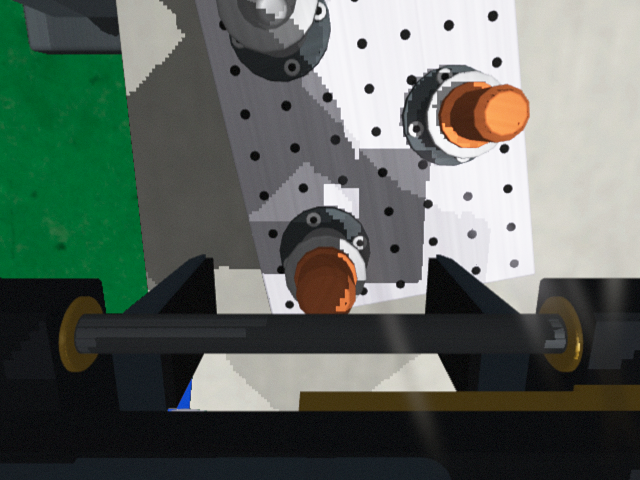

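The short electrode's top sits at about (326,285), centred between the fingers and matching the prediction. I'll go down and grip it.

>>> play_rows(
  moves=[
    {"travel": [0,0,0.4],"rot": [0,0,0]},
    {"travel": [0,0,0.3],"rot": [0,0,0]},
    {"travel": [0,0,0],"rot": [0,0,0]},
    {"travel": [0,0,0],"rot": [0,0,0]},
    {"travel": [0,0,0],"rot": [0,0,0]},
  ],
)

```text
time_s: 19.88
ee_pos: [429.3, -397.1, 84.2]
orientation: [0.0, 0.707, 0.707, -0.0]
contact_force: [-0.2, -0.6, -0.1]
finger_gap: 91.0
```

>>> play_rows(
  moves=[
    {"travel": [0,0,0],"rot": [0,0,0]},
    {"travel": [0,0,0],"rot": [0,0,0]},
    {"travel": [0,0,0],"rot": [0,0,0]},
    {"travel": [0,0,0],"rot": [0,0,0]},
    {"travel": [0,0,0],"rot": [0,0,0]},
  ],
  claw=1,
)

```text
time_s: 20.5
ee_pos: [429.2, -397.0, 83.9]
orientation: [-0.0, 0.707, 0.707, -0.0]
contact_force: [-0.6, 0.4, -0.1]
finger_gap: 43.9
```

>>> play_rows(
  moves=[
    {"travel": [0,0,0],"rot": [0,0,0]},
    {"travel": [0,0,0],"rot": [0,0,0]},
    {"travel": [0,0,0],"rot": [0,0,0]},
    {"travel": [0,0,0],"rot": [0,0,0]},
    {"travel": [0,0,0],"rot": [0,0,0]},
  ],
)

```text
time_s: 21.12
ee_pos: [429.2, -397.0, 83.9]
orientation: [0.0, 0.707, 0.707, -0.0]
contact_force: [-0.0, -0.2, -0.1]
finger_gap: 24.2
```

>>> play_rows(
  moves=[
    {"travel": [0,0,-1],"rot": [0,0,0]},
    {"travel": [0,0,-1],"rot": [0,0,0]},
    {"travel": [0.9,-0.18,-1],"rot": [0,0,0]},
    {"travel": [1,-0.18,0],"rot": [0,0,0]},
    {"travel": [1,-0.18,0],"rot": [0,0,0]},
  ],
)

```text
time_s: 21.75
ee_pos: [418.2, -338.4, 144.1]
orientation: [0.0, 0.707, 0.707, -0.0]
contact_force: [-0.6, 0.3, -0.6]
finger_gap: 24.4
```

>>> play_rows(
  moves=[
    {"travel": [1,-0.18,0],"rot": [0,0,0]},
    {"travel": [1,-0.18,0],"rot": [0,0,0]},
    {"travel": [1,-0.2,0],"rot": [0,0,0]},
    {"travel": [0,0,0.5],"rot": [0,0,0]},
    {"travel": [0,0,0.5],"rot": [0,0,0]},
  ],
)

```text
time_s: 22.38
ee_pos: [407.5, -279.2, 123.3]
orientation: [0.0, 0.707, 0.707, -0.0]
contact_force: [-0.2, -1.1, -1.3]
finger_gap: 24.3
```

>>> play_rows(
  moves=[
    {"travel": [0,0,0.5],"rot": [0,0,0]},
    {"travel": [0,0,0.5],"rot": [0,0,0]},
    {"travel": [0,0,0.2],"rot": [0,0,0]},
    {"travel": [0,0,0.15],"rot": [0,0,0]},
    {"travel": [0,0,0],"rot": [0,0,0]},
  ],
)

```text
time_s: 23.0
ee_pos: [407.2, -279.1, 96.9]
orientation: [0.0, 0.707, 0.707, -0.0]
contact_force: [-0.2, 0.1, -1.4]
finger_gap: 24.8
```

>>> play_rows(
  moves=[
    {"travel": [0,0,0.04],"rot": [0,0,0]},
    {"travel": [0,0,0],"rot": [0,0,0]},
    {"travel": [0,0,0],"rot": [0,0,0]},
    {"travel": [0,0,0],"rot": [0,0,0]},
    {"travel": [0,0,0],"rot": [0,0,0]},
  ],
  claw=-1,
)

```text
time_s: 23.62
ee_pos: [407.2, -279.0, 96.1]
orientation: [0.0, 0.707, 0.707, -0.0]
contact_force: [-0.5, 0.1, -0.8]
finger_gap: 71.5
```

>>> play_rows(
  moves=[
    {"travel": [0,0,-1],"rot": [0,0,0]},
    {"travel": [0,0,-1],"rot": [0,0,0]},
    {"travel": [0,0,-1],"rot": [0,0,0]},
    {"travel": [-1,1,0],"rot": [0,0,0]},
    {"travel": [-1,1,0],"rot": [0,0,0]},
  ],
)

```text
time_s: 24.25
ee_pos: [447.8, -319.5, 156.6]
orientation: [0.0, 0.707, 0.707, 0.0]
contact_force: [-0.5, 0.2, 0.1]
finger_gap: 91.2
```

```bash
python3 - <<'E'
from h import *
d=shot('wrist','w6');st()
E
```

```text
{'time_s': 24.3, 'joints': [-0.729, 0.485, 1.62, -0.0, 1.033, -0.729], 'ee_pos': [450.277, -322.178, 156.615], 'orientation': [0.002, 0.707, 0.707, 0.0], 'contact_force': [1.838, -3.133, 0.572], 'finger_gap': 91.183}
```

View pics/w6.png

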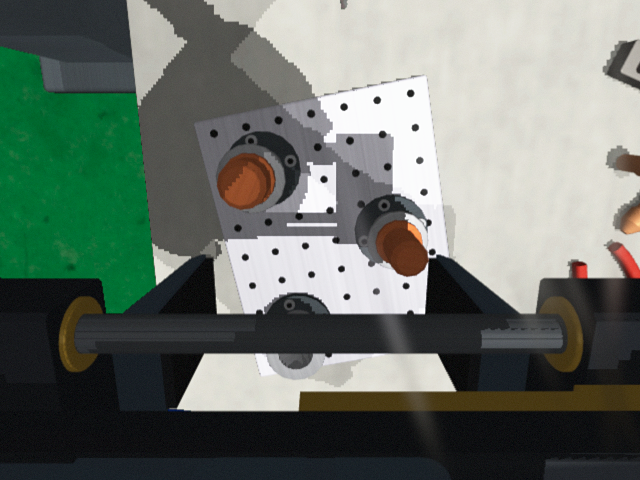

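The short electrode stands in the high post at (246,180) and looks seated; the middle post is empty at (296,345). Next is the medium electrode.

>>> play_rows(
  moves=[
    {"travel": [-0.07,0.82,0],"rot": [0,0,0]},
    {"travel": [-0.07,0.82,0],"rot": [0,0,0]},
    {"travel": [-0.07,0.82,0],"rot": [0,0,0]},
    {"travel": [0,0,1],"rot": [0,0,0]},
    {"travel": [0,0,1],"rot": [0,0,0]},
  ],
)

```text
time_s: 24.92
ee_pos: [497.4, -322.9, 115.7]
orientation: [0.0, 0.707, 0.707, 0.0]
contact_force: [0.4, -0.6, -0.0]
finger_gap: 91.2
```

>>> play_rows(
  moves=[
    {"travel": [0,0,1],"rot": [0,0,0]},
    {"travel": [0,0,0.8],"rot": [0,0,0]},
    {"travel": [0,0,0.2],"rot": [0,0,0]},
    {"travel": [0,0,0],"rot": [0,0,0]},
    {"travel": [0,0,0],"rot": [0,0,0]},
  ],
)

```text
time_s: 25.55
ee_pos: [496.8, -323.4, 76.8]
orientation: [0.001, 0.707, 0.707, 0.0]
contact_force: [-0.3, 0.6, 0.9]
finger_gap: 91.4
```

>>> play_rows(
  moves=[
    {"travel": [0,0,0],"rot": [0,0,0]},
    {"travel": [0,0,0],"rot": [0,0,0]},
    {"travel": [0,0,0],"rot": [0,0,0]},
    {"travel": [0,0,0],"rot": [0,0,0]},
    {"travel": [0,0,0],"rot": [0,0,0]},
  ],
  claw=1,
)

```text
time_s: 26.18
ee_pos: [496.4, -323.2, 76.1]
orientation: [-0.0, 0.707, 0.707, -0.0]
contact_force: [-0.0, 0.6, 0.1]
finger_gap: 44.2
```

>>> play_rows(
  moves=[
    {"travel": [0,0,0],"rot": [0,0,0]},
    {"travel": [0,0,0],"rot": [0,0,0]},
    {"travel": [0,0,0],"rot": [0,0,0]},
    {"travel": [0,0,0],"rot": [0,0,0]},
    {"travel": [0,0,0],"rot": [0,0,0]},
  ],
)

```text
time_s: 26.8
ee_pos: [496.4, -323.2, 76.1]
orientation: [-0.0, 0.707, 0.707, -0.0]
contact_force: [-0.8, -0.4, -1.0]
finger_gap: 20.8
```

>>> play_rows(
  moves=[
    {"travel": [0,0,-1],"rot": [0,0,0]},
    {"travel": [0,0,-1],"rot": [0,0,0]},
    {"travel": [-0.92,-0.84,-1],"rot": [0,0,0]},
    {"travel": [-0.92,-0.84,0],"rot": [0,0,0]},
    {"travel": [-0.93,-0.84,0],"rot": [0,0,0]},
  ],
)

```text
time_s: 27.42
ee_pos: [445.6, -379.1, 136.4]
orientation: [0.0, 0.707, 0.707, -0.0]
contact_force: [-0.5, 0.2, -1.7]
finger_gap: 20.4
```

>>> play_rows(
  moves=[
    {"travel": [-0.93,-0.83,0],"rot": [0,0,0]},
    {"travel": [0,0,0],"rot": [0,0,0]},
    {"travel": [0,0,0.5],"rot": [0,0,0]},
    {"travel": [0,0,0.5],"rot": [0,0,0]},
    {"travel": [0,0,0.5],"rot": [0,0,0]},
  ],
)

```text
time_s: 28.05
ee_pos: [429.6, -396.6, 105.1]
orientation: [-0.0, 0.707, 0.707, 0.0]
contact_force: [-0.3, 0.2, -0.7]
finger_gap: 20.6
```

>>> play_rows(
  moves=[
    {"travel": [0,0,0.5],"rot": [0,0,0]},
    {"travel": [0,0,0.2],"rot": [0,0,0]},
    {"travel": [0,0,0.15],"rot": [0,0,0]},
    {"travel": [0,0,0.04],"rot": [0,0,0]},
    {"travel": [0,0,0],"rot": [0,0,0]},
  ],
)

```text
time_s: 28.68
ee_pos: [429.5, -397.3, 88.5]
orientation: [0.0, 0.707, 0.707, -0.0]
contact_force: [-0.6, 0.1, -1.4]
finger_gap: 20.6
```

>>> play_rows(
  moves=[
    {"travel": [0,0,0],"rot": [0,0,0]},
    {"travel": [0,0,0],"rot": [0,0,0]},
    {"travel": [0,0,0],"rot": [0,0,0]},
    {"travel": [0,0,0],"rot": [0,0,0]},
    {"travel": [0,0,0],"rot": [0,0,0]},
  ],
  claw=-1,
)

```text
time_s: 29.3
ee_pos: [429.4, -397.2, 88.3]
orientation: [-0.0, 0.707, 0.707, -0.0]
contact_force: [-0.4, 0.4, 1.2]
finger_gap: 67.6
```

>>> play_rows(
  moves=[
    {"travel": [0,0,-1],"rot": [0,0,0]},
    {"travel": [0,0,-1],"rot": [0,0,0]},
    {"travel": [0,0,-1],"rot": [0,0,0]},
    {"travel": [0.2,-0.4,-1],"rot": [0,0,0]},
    {"travel": [1,-0.4,-1],"rot": [0,0,0]},
  ],
)

```text
time_s: 29.92
ee_pos: [412.8, -373.3, 189.1]
orientation: [0.0, 0.707, 0.707, -0.0]
contact_force: [-0.2, 0.0, -0.4]
finger_gap: 91.0
```

```bash
python3 - <<'E'
from h import *
d=shot('wrist','w7');st()
E
```

```text
{'time_s': 29.975, 'joints': [-0.841, 0.444, 1.577, 0.0, 1.119, -0.841], 'ee_pos': [412.229, -371.06, 191.273], 'orientation': [0.0, 0.707, 0.707, 0.0], 'contact_force': [1.082, 2.172, 4.007], 'finger_gap': 91.059}
```

View pics/w7.png

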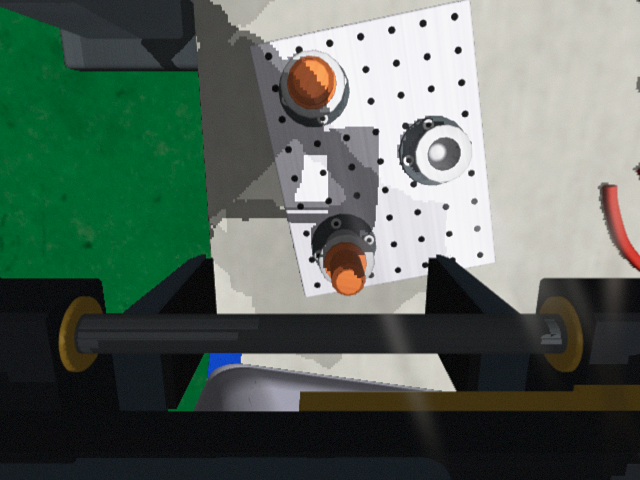

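>>> play_rows(
  moves=[
    {"travel": [1,-0.2,0],"rot": [0,0,0]},
    {"travel": [1,-0.2,0],"rot": [0,0,0]},
    {"travel": [1,-0.2,0],"rot": [0,0,0]},
    {"travel": [1,-0.2,0],"rot": [0,0,0]},
    {"travel": [1,-0.2,0],"rot": [0,0,0]},
  ],
)

```text
time_s: 30.6
ee_pos: [393.1, -272.0, 188.3]
orientation: [-0.0, 0.707, 0.707, -0.0]
contact_force: [1.7, 0.7, -0.2]
finger_gap: 91.1
```

>>> play_rows(
  moves=[
    {"travel": [1,0,0],"rot": [0,0,0]},
    {"travel": [1,0,0],"rot": [0,0,0]},
    {"travel": [1,0,0],"rot": [0,0,0]},
    {"travel": [1,0,0],"rot": [0,0,0]},
    {"travel": [1,0,0],"rot": [0,0,0]},
  ],
)

```text
time_s: 31.22
ee_pos: [393.4, -171.9, 188.3]
orientation: [0.0, 0.707, 0.707, 0.0]
contact_force: [0.9, -0.2, -0.0]
finger_gap: 91.4
```

>>> play_rows(
  moves=[
    {"travel": [1,0,0],"rot": [0,0,0]},
    {"travel": [1,0,0],"rot": [0,0,0]},
    {"travel": [1,0,0],"rot": [0,0,0]},
    {"travel": [1,0,0],"rot": [0,0,0]},
    {"travel": [1,0,0],"rot": [0,0,0]},
  ],
)

```text
time_s: 31.85
ee_pos: [393.3, -71.9, 188.3]
orientation: [0.0, 0.707, 0.707, 0.0]
contact_force: [1.2, -0.4, 0.1]
finger_gap: 90.7
```

>>> play_rows(
  moves=[
    {"travel": [1,0,0],"rot": [0,0,0]},
    {"travel": [1,0,0],"rot": [0,0,0]},
    {"travel": [1,0,0],"rot": [0,0,0]},
    {"travel": [1,0,0],"rot": [0,0,0]},
    {"travel": [1,0,0],"rot": [0,0,0]},
  ],
)

```text
time_s: 32.48
ee_pos: [393.1, 28.1, 188.3]
orientation: [0.0, 0.707, 0.707, 0.0]
contact_force: [0.3, 0.2, -0.3]
finger_gap: 91.3
```

>>> play_rows(
  moves=[
    {"travel": [1,0,0],"rot": [0,0,0]},
    {"travel": [1,0,0],"rot": [0,0,0]},
    {"travel": [1,0,0],"rot": [0,0,0]},
    {"travel": [1,0,0],"rot": [0,0,0]},
    {"travel": [1,0,0],"rot": [0,0,0]},
  ],
)

```text
time_s: 33.1
ee_pos: [392.9, 128.0, 188.3]
orientation: [0.0, 0.707, 0.707, 0.0]
contact_force: [0.5, -0.5, -0.4]
finger_gap: 91.3
```

>>> play_rows(
  moves=[
    {"travel": [0.51,0.64,0],"rot": [0,0,0]},
    {"travel": [0.51,0.64,0],"rot": [0,0,0]},
    {"travel": [0.51,0.64,0],"rot": [0,0,0]},
    {"travel": [0.51,0.64,0],"rot": [0,0,0]},
    {"travel": [0.51,0.64,0],"rot": [0,0,0]},
  ],
)

```text
time_s: 33.72
ee_pos: [458.4, 178.3, 188.2]
orientation: [-0.0, 0.707, 0.707, -0.0]
contact_force: [0.8, 0.1, -0.8]
finger_gap: 91.4
```

>>> play_rows(
  moves=[
    {"travel": [0,0,1],"rot": [0,0,0]},
    {"travel": [0,0,1],"rot": [0,0,0]},
    {"travel": [0,0,0.5],"rot": [0,0,0]},
    {"travel": [0,0,0],"rot": [0,0,0]},
    {"travel": [0,0,0],"rot": [0,0,0]},
  ],
)

```text
time_s: 34.35
ee_pos: [457.8, 177.9, 138.9]
orientation: [0.0, 0.707, 0.707, 0.0]
contact_force: [0.2, -0.7, 0.4]
finger_gap: 91.2
```

```bash
python3 - <<'E'
from h import *
d=shot('wrist','w8');st()
P=np.array([[457.6,177.6,82],[457.6,177.6,35]],float)
q,_=cv2.projectPoints(P,cv2.Rodrigues(d['R'])[0],d['t'],K(d),np.array([float(d['k1']),0,0,0]));print(q.reshape(-1,2).round())
E
```

```text
{'time_s': 34.4, 'joints': [0.249, 0.439, 1.785, -0.0, 0.917, 0.249], 'ee_pos': [457.807, 177.916, 138.92], 'orientation': [0.0, 0.707, 0.707, 0.0], 'contact_force': [-0.895, -0.388, -0.245], 'finger_gap': 91.238}
[[321. 268.]
 [321. 243.]]
```

View pics/w8.png

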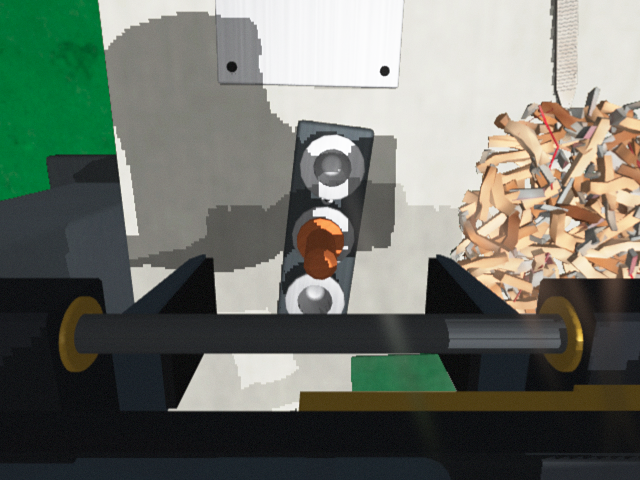

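>>> play_rows(
  moves=[
    {"travel": [0,0,1],"rot": [0,0,0]},
    {"travel": [0,0,1],"rot": [0,0,0]},
    {"travel": [0,0,1],"rot": [0,0,0]},
    {"travel": [0,0,0.5],"rot": [0,0,0]},
    {"travel": [0,0,0],"rot": [0,0,0]},
  ],
)

```text
time_s: 35.02
ee_pos: [457.3, 177.8, 68.3]
orientation: [-0.0, 0.707, 0.707, -0.0]
contact_force: [0.0, 0.3, 0.5]
finger_gap: 91.2
```

>>> play_rows(
  moves=[
    {"travel": [0,0,0],"rot": [0,0,0]},
    {"travel": [0,0,0],"rot": [0,0,0]},
    {"travel": [0,0,0],"rot": [0,0,0]},
    {"travel": [0,0,0],"rot": [0,0,0]},
    {"travel": [0,0,0],"rot": [0,0,0]},
  ],
  claw=1,
)

```text
time_s: 35.65
ee_pos: [457.4, 177.8, 68.4]
orientation: [0.0, 0.707, 0.707, 0.0]
contact_force: [0.7, -0.5, -0.3]
finger_gap: 44.2
```

>>> play_rows(
  moves=[
    {"travel": [0,0,0],"rot": [0,0,0]},
    {"travel": [0,0,0],"rot": [0,0,0]},
    {"travel": [0,0,0],"rot": [0,0,0]},
    {"travel": [0,0,0],"rot": [0,0,0]},
    {"travel": [0,0,0],"rot": [0,0,0]},
  ],
)

```text
time_s: 36.28
ee_pos: [457.3, 177.8, 68.3]
orientation: [-0.0, 0.707, 0.707, -0.0]
contact_force: [-0.3, 0.2, -0.1]
finger_gap: 16.7
```

>>> play_rows(
  moves=[
    {"travel": [0,0,-1],"rot": [0,0,0]},
    {"travel": [0,0,-1],"rot": [0,0,0]},
    {"travel": [0,0,-1],"rot": [0,0,0]},
    {"travel": [-1,-1,-1],"rot": [0,0,0]},
    {"travel": [-1,-1,-1],"rot": [0,0,0]},
  ],
)

```text
time_s: 36.9
ee_pos: [416.7, 137.4, 168.8]
orientation: [-0.0, 0.707, 0.707, -0.0]
contact_force: [0.1, -0.2, -1.2]
finger_gap: 17.1
```

>>> play_rows(
  moves=[
    {"travel": [-1,-1,-1],"rot": [0,0,0]},
    {"travel": [-1,0,0],"rot": [0,0,0]},
    {"travel": [-1,0,0],"rot": [0,0,0]},
    {"travel": [-1,0,0],"rot": [0,0,0]},
    {"travel": [-1,0,0],"rot": [0,0,0]},
  ],
)

```text
time_s: 37.52
ee_pos: [397.2, 37.2, 188.4]
orientation: [0.0, 0.707, 0.707, 0.0]
contact_force: [-0.7, -0.6, -1.4]
finger_gap: 17.0
```

>>> play_rows(
  moves=[
    {"travel": [-1,0,0],"rot": [0,0,0]},
    {"travel": [-1,0,0],"rot": [0,0,0]},
    {"travel": [-1,0,0],"rot": [0,0,0]},
    {"travel": [-1,0,0],"rot": [0,0,0]},
    {"travel": [-1,0,0],"rot": [0,0,0]},
  ],
)

```text
time_s: 38.15
ee_pos: [397.2, -62.8, 188.3]
orientation: [-0.0, 0.707, 0.707, 0.0]
contact_force: [0.4, -0.1, -1.3]
finger_gap: 17.0
```

>>> play_rows(
  moves=[
    {"travel": [-1,0,0],"rot": [0,0,0]},
    {"travel": [-1,0,0],"rot": [0,0,0]},
    {"travel": [-1,0,0],"rot": [0,0,0]},
    {"travel": [-1,0,0],"rot": [0,0,0]},
    {"travel": [-1,0,0],"rot": [0,0,0]},
  ],
)

```text
time_s: 38.78
ee_pos: [397.2, -162.8, 188.3]
orientation: [-0.0, 0.707, 0.707, -0.0]
contact_force: [0.4, 0.2, -0.2]
finger_gap: 17.0
```

>>> play_rows(
  moves=[
    {"travel": [-1,1,0],"rot": [0,0,0]},
    {"travel": [-1,1,0],"rot": [0,0,0]},
    {"travel": [-1,1,0],"rot": [0,0,0]},
    {"travel": [-1,1,0],"rot": [0,0,0]},
    {"travel": [-1,1,0],"rot": [0,0,0]},
  ],
)

```text
time_s: 39.4
ee_pos: [497.9, -262.7, 188.2]
orientation: [-0.0, 0.707, 0.707, -0.0]
contact_force: [0.4, 1.0, -0.2]
finger_gap: 16.6
```

>>> play_rows(
  moves=[
    {"travel": [-1,0,0],"rot": [0,0,0]},
    {"travel": [-1,0,0],"rot": [0,0,0]},
    {"travel": [-1,-0.03,0],"rot": [0,0,0]},
    {"travel": [-0.05,0,1],"rot": [0,0,0]},
    {"travel": [0,0,1],"rot": [0,0,0]},
  ],
)

```text
time_s: 40.02
ee_pos: [496.3, -324.2, 148.0]
orientation: [0.0, 0.707, 0.707, 0.0]
contact_force: [0.3, -0.1, -1.1]
finger_gap: 16.7
```

>>> play_rows(
  moves=[
    {"travel": [0,0,0.9],"rot": [0,0,0]},
    {"travel": [0,0,0.8],"rot": [0,0,0]},
    {"travel": [0,0,0.7],"rot": [0,0,0]},
    {"travel": [0,0,0.6],"rot": [0,0,0]},
    {"travel": [0,0,0.3],"rot": [0,0,0]},
  ],
)

```text
time_s: 40.65
ee_pos: [496.7, -323.1, 81.6]
orientation: [-0.0, 0.707, 0.707, -0.0]
contact_force: [-0.1, 0.6, -0.9]
finger_gap: 17.1
```

>>> play_rows(
  moves=[
    {"travel": [0,0,0.08],"rot": [0,0,0]},
    {"travel": [0,0,0],"rot": [0,0,0]},
    {"travel": [0,0,0],"rot": [0,0,0]},
    {"travel": [0,0,0],"rot": [0,0,0]},
    {"travel": [0,0,0],"rot": [0,0,0]},
  ],
)

```text
time_s: 41.28
ee_pos: [496.9, -323.3, 80.9]
orientation: [0.0, 0.707, 0.707, 0.0]
contact_force: [0.2, -0.1, -1.0]
finger_gap: 16.7
```

>>> play_rows(
  moves=[
    {"travel": [0,0,0],"rot": [0,0,0]},
    {"travel": [0,0,0],"rot": [0,0,0]},
    {"travel": [0,0,0],"rot": [0,0,0]},
    {"travel": [0,0,0],"rot": [0,0,0]},
    {"travel": [0,0,0],"rot": [0,0,0]},
  ],
  claw=-1,
)

```text
time_s: 41.9
ee_pos: [496.8, -323.2, 80.7]
orientation: [0.0, 0.707, 0.707, -0.0]
contact_force: [0.2, 0.4, 0.6]
finger_gap: 64.1
```

>>> play_rows(
  moves=[
    {"travel": [0,0,-1],"rot": [0,0,0]},
    {"travel": [0,0,-1],"rot": [0,0,0]},
    {"travel": [0,0,-1],"rot": [0,0,0]},
    {"travel": [1,-1,-1],"rot": [0,0,0]},
    {"travel": [1,-1,-1],"rot": [0,0,0]},
  ],
)

```text
time_s: 42.52
ee_pos: [456.2, -282.7, 181.2]
orientation: [-0.0, 0.707, 0.707, -0.0]
contact_force: [-0.4, -0.2, -0.3]
finger_gap: 91.3
```

>>> play_rows(
  moves=[
    {"travel": [1,-1,-1],"rot": [0,0,0]},
    {"travel": [1,-1,0],"rot": [0,0,0]},
    {"travel": [1,-1,0],"rot": [0,0,0]},
    {"travel": [1,0,0],"rot": [0,0,0]},
    {"travel": [1,0,0],"rot": [0,0,0]},
  ],
)

```text
time_s: 43.15
ee_pos: [397.4, -182.5, 200.9]
orientation: [0.0, 0.707, 0.707, 0.0]
contact_force: [0.5, 0.3, 1.7]
finger_gap: 91.2
```

```bash
python3 - <<'E'
from h import *
st()
d=shot('top','t9');cv2.imwrite('pics/t9c.png',cv2.resize(d['color'][205:310,390:510],None,fx=5.6,fy=5.6,interpolation=cv2.INTER_CUBIC))
e=shot('scene','s9');cv2.imwrite('pics/s9c.png',cv2.resize(e['color'][255:335,370:480],None,fx=7,fy=7,interpolation=cv2.INTER_CUBIC))
w=shot('wrist','w9')
P=np.array([[407,-279,94],[429.5,-397,94],[496.6,-323,94]],float)
for d in(d,e,w):
    q,_=cv2.projectPoints(P,cv2.Rodrigues(d['R'])[0],d['t'],K(d),np.array([float(d['k1']),0,0,0]));q=q.reshape(-1,2);print(q.round(1).tolist())
    C=cloud(d)
    for u,v in q.round().astype(int):
        if 0<u<640 and 0<v<480: 
            s=C[v-2:v+3,u-2:u+3].reshape(-1,3);print(np.median(s,0).round())
E
```

```text
{'time_s': 43.15, 'joints': [-0.567, 0.278, 1.833, 0.0, 1.03, -0.567], 'ee_pos': [397.355, -182.525, 200.904], 'orientation': [0.0, 0.707, 0.707, 0.0], 'contact_force': [0.475, 0.33, 1.701], 'finger_gap': 91.211}
[[435.9, 279.7], [492.2, 269.3], [455.9, 236.8]]
[ 388. -154.  577.]
[ 401. -221.  577.]
[ 440. -181.  568.]
[[403.2, 281.7], [452.0, 287.8], [430.2, 267.2]]
[ 403. -280.   96.]
[ 429. -397.   94.]
[ 495. -323.   95.]
[[335.0, 377.4], [362.8, 514.4], [459.7, 431.8]]
[ 407. -279.   94.]
[ 418. -156.  295.]
```

View pics/t9c.png

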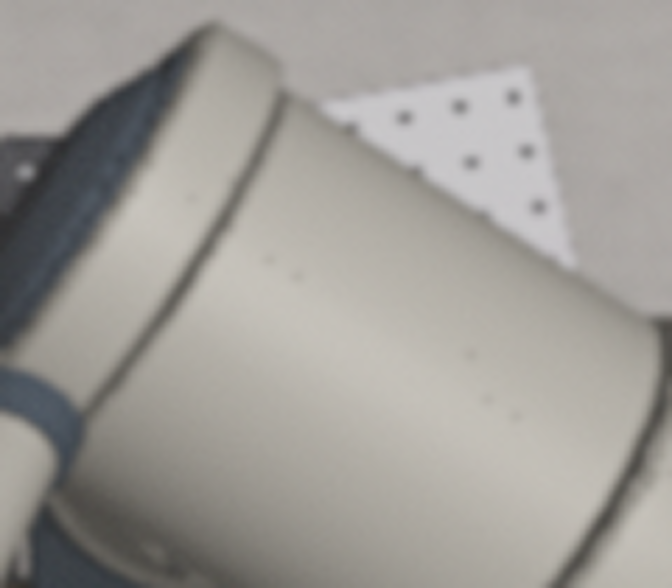

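View pics/s9c.png

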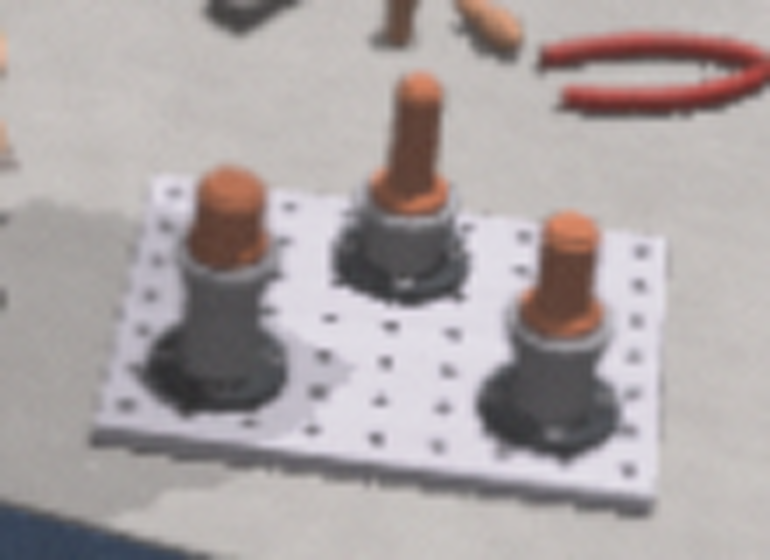

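View pics/w9.png

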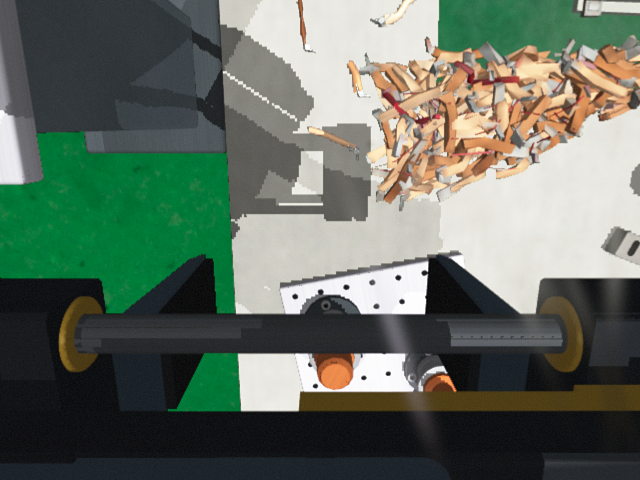

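All three tops read 94–96 mm in the scene depth. In scene crop pixels, the short stands at (230,185), the long at (420,90) and the medium at (570,230), each with its collar on the rim. Next is the plate.

>>> play_rows(
  moves=[
    {"travel": [1,0,0],"rot": [0,0,0]},
    {"travel": [1,0,0],"rot": [0,0,0]},
    {"travel": [1,0,0],"rot": [0,0,0]},
    {"travel": [1,0,0],"rot": [0,0,0]},
    {"travel": [1,0,0],"rot": [0,0,0]},
  ],
)

```text
time_s: 43.92
ee_pos: [397.6, -83.1, 200.8]
orientation: [0.0, 0.707, 0.707, 0.0]
contact_force: [0.9, -0.0, 0.1]
finger_gap: 91.2
```

>>> play_rows(
  moves=[
    {"travel": [1,0,0],"rot": [0,0,0]},
    {"travel": [1,0,0],"rot": [0,0,0]},
    {"travel": [1,0,0],"rot": [0,0,0]},
    {"travel": [1,0,0],"rot": [0,0,0]},
    {"travel": [1,0,0],"rot": [0,0,0]},
  ],
)

```text
time_s: 44.55
ee_pos: [397.7, 17.1, 200.8]
orientation: [0.0, 0.707, 0.707, 0.0]
contact_force: [0.5, -0.4, -0.3]
finger_gap: 91.2
```

>>> play_rows(
  moves=[
    {"travel": [1,0,0],"rot": [0,0,0]},
    {"travel": [1,0,0],"rot": [0,0,0]},
    {"travel": [1,0,0],"rot": [0,0,0]},
    {"travel": [1,0,0],"rot": [0,0,0]},
    {"travel": [1,0,0],"rot": [0,0,0]},
  ],
)

```text
time_s: 45.18
ee_pos: [397.8, 117.4, 200.8]
orientation: [0.0, 0.707, 0.707, 0.0]
contact_force: [0.0, -0.3, -0.5]
finger_gap: 91.1
```

>>> play_rows(
  moves=[
    {"travel": [1,0.25,0],"rot": [0,0,0]},
    {"travel": [1,0.25,0],"rot": [0,0,0]},
    {"travel": [1,0.25,0],"rot": [0,0,0]},
    {"travel": [1,0.25,0],"rot": [0,0,0]},
    {"travel": [1,0.25,0],"rot": [0,0,0]},
  ],
)

```text
time_s: 45.8
ee_pos: [422.7, 217.7, 200.7]
orientation: [0.0, 0.707, 0.707, 0.0]
contact_force: [-0.4, -0.1, 0.8]
finger_gap: 90.8
```

>>> play_rows(
  moves=[
    {"travel": [1,0.25,0],"rot": [0,0,0]},
    {"travel": [1,0.25,0],"rot": [0,0,0]},
    {"travel": [1,0.25,0],"rot": [0,0,0]},
    {"travel": [1,0.25,0],"rot": [0,0,0]},
    {"travel": [1,0.25,0],"rot": [0,0,0]},
  ],
)

```text
time_s: 46.42
ee_pos: [447.1, 318.2, 200.7]
orientation: [0.0, 0.707, 0.707, 0.0]
contact_force: [-0.2, -0.4, 0.3]
finger_gap: 91.2
```

>>> play_rows(
  moves=[
    {"travel": [0.82,0.1,1],"rot": [0,0,0.1]},
    {"travel": [0.82,0.07,1],"rot": [0,0,0]},
    {"travel": [0,0,1],"rot": [0,0,0]},
    {"travel": [0,0,1],"rot": [0,0,0]},
    {"travel": [0,0,0],"rot": [0,0,0]},
  ],
)

```text
time_s: 47.05
ee_pos: [449.9, 349.7, 119.5]
orientation: [-0.0, 0.713, 0.701, -0.001]
contact_force: [-0.2, 0.1, 0.3]
finger_gap: 91.2
```

```bash
python3 - <<'E'
from h import *
d=shot('wrist','w10');st()
P=np.array([[450,350,31],[450.4,325,31],[449.5,375,31]],float)
q,_=cv2.projectPoints(P,cv2.Rodrigues(d['R'])[0],d['t'],K(d),np.array([float(d['k1']),0,0,0]));print(q.reshape(-1,2).round())
E
```

```text
{'time_s': 47.1, 'joints': [0.556, 0.555, 1.608, 0.0, 0.979, 0.573], 'ee_pos': [450.375, 349.903, 120.518], 'orientation': [-0.0, 0.713, 0.701, -0.001], 'contact_force': [-0.842, 0.578, 0.53], 'finger_gap': 91.264}
[[322. 249.]
 [323. 288.]
 [320. 207.]]
```

View pics/w10.png

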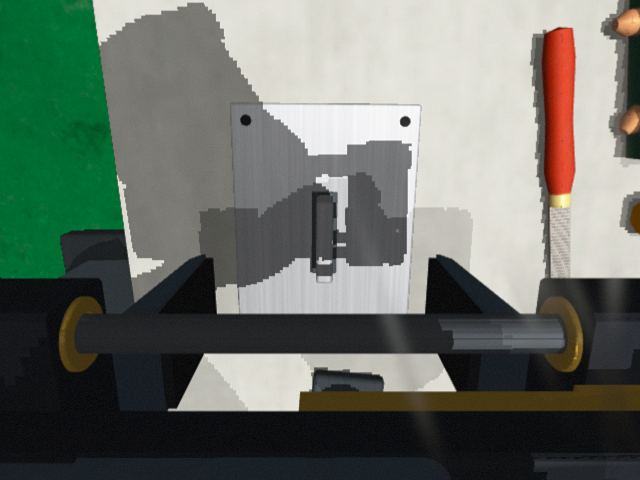

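```bash
python3 - <<'E'
from h import *
d=load('w10');c=d['color'][90:330,210:440]
cv2.imwrite('pics/w10c.png',cv2.resize(c,None,fx=2.5,fy=2.5))
C=cloud(d)
for v in range(180,300,6): print(v,[int(z) for z in C[v,305:345:4,2]], C[v,327].round(1))
E
```

```text
180 [5, 6, 5, 5, 5, 5, 5, 4, 5, 5] [453.8 386.9   5.4]
186 [5, 5, 4, 4, 4, 4, 4, 5, 5, 5] [453.8 382.9   4.3]
192 [6, 5, 7, 5, 6, 7, 6, 5, 4, 5] [453.7 379.5   6.7]
198 [3, 4, 6, 15, 18, 20, 18, 7, 5, 5] [453.5 378.2  20.7]
204 [5, 6, 6, 31, 31, 30, 30, 29, 4, 5] [453.3 376.7  31.7]
210 [5, 5, 6, 30, 30, 30, 31, 28, 4, 6] [453.3 373.   31. ]
216 [5, 5, 6, 31, 30, 31, 30, 22, 5, 4] [453.3 369.6  31.4]
222 [5, 6, 7, 29, 30, 31, 30, 6, 4, 3] [453.2 366.   31.1]
228 [5, 4, 6, 31, 30, 30, 30, 7, 4, 5] [453.2 362.5  31.3]
234 [4, 4, 6, 30, 29, 31, 30, 6, 5, 6] [453.1 358.7  30.7]
240 [4, 5, 6, 31, 29, 32, 31, 7, 5, 5] [453.1 355.   30.5]
246 [4, 5, 6, 30, 31, 30, 32, 6, 5, 4] [453.  351.8  32. ]
252 [5, 4, 7, 31, 32, 31, 31, 6, 5, 5] [453.  347.8  30.7]
258 [5, 5, 7, 29, 30, 29, 31, 7, 3, 6] [452.9 344.4  31.8]
264 [5, 5, 6, 29, 31, 31, 30, 5, 4, 5] [452.9 340.2  30.3]
270 [5, 6, 6, 31, 30, 30, 31, 7, 4, 5] [452.9 336.5  30.5]
276 [5, 4, 4, 31, 32, 31, 30, 5, 5, 5] [452.8 333.   31.3]
282 [4, 5, 5, 31, 30, 31, 30, 4, 4, 4] [452.8 329.1  31.3]
288 [5, 5, 4, 4, 3, 5, 4, 4, 6, 5] [453.  314.9   5.5]
294 [4, 5, 5, 5, 5, 5, 4, 6, 5, 3] [452.9 309.9   3.9]
```

View pics/w10c.png

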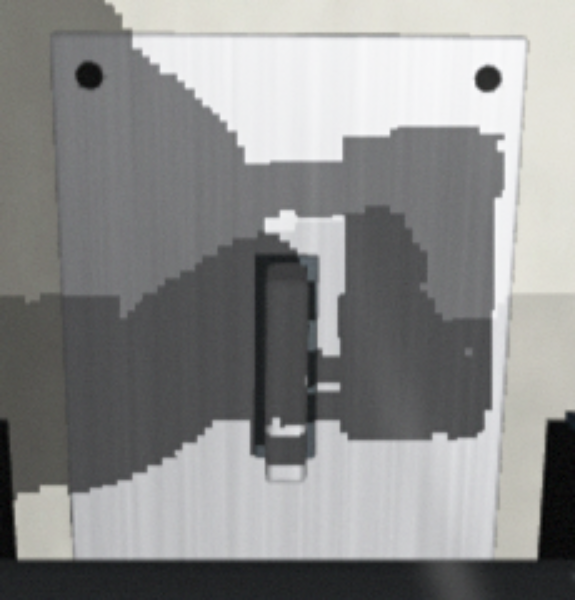

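The lug top spans y≈327–378 at z≈31 and centres at about (451,352), within 2 mm of the top-view fit. Next I'll go down and grip it.

>>> play_rows(
  moves=[
    {"travel": [0.07,0.03,1],"rot": [0,0,0]},
    {"travel": [0,0,1],"rot": [0,0,0]},
    {"travel": [0,0,1],"rot": [0,0,0]},
    {"travel": [0,0,1],"rot": [0,0,0]},
    {"travel": [0,0,0.4],"rot": [0,0,0]},
  ],
)

```text
time_s: 47.72
ee_pos: [451.3, 351.3, 32.7]
orientation: [0.0, 0.713, 0.701, 0.0]
contact_force: [0.3, 0.5, 0.2]
finger_gap: 91.0
```

>>> play_rows(
  moves=[
    {"travel": [0,0,0],"rot": [0,0,0]},
    {"travel": [0,0,0],"rot": [0,0,0]},
    {"travel": [0,0,0],"rot": [0,0,0]},
    {"travel": [0,0,0],"rot": [0,0,0]},
    {"travel": [0,0,0],"rot": [0,0,0]},
  ],
  claw=1,
  grip_force=55,
)

```text
time_s: 48.35
ee_pos: [451.1, 351.0, 32.9]
orientation: [0.0, 0.713, 0.701, 0.0]
contact_force: [0.2, 0.6, -0.8]
finger_gap: 43.8
```

>>> play_rows(
  moves=[
    {"travel": [0,0,0],"rot": [0,0,0]},
    {"travel": [0,0,0],"rot": [0,0,0]},
    {"travel": [0,0,0],"rot": [0,0,0]},
    {"travel": [0,0,0],"rot": [0,0,0]},
    {"travel": [0,0,0],"rot": [0,0,0]},
  ],
)

```text
time_s: 48.98
ee_pos: [451.1, 351.0, 32.7]
orientation: [0.0, 0.713, 0.701, 0.0]
contact_force: [1.0, 0.1, -1.3]
finger_gap: 9.8
```

>>> play_rows(
  moves=[
    {"travel": [0,0,-0.1],"rot": [0,0,0]},
    {"travel": [0,0,-0.3],"rot": [0,0,0]},
    {"travel": [0,0,-0.6],"rot": [0,0,0]},
    {"travel": [0,0,-1],"rot": [0,0,0]},
    {"travel": [0,0,-1],"rot": [0,0,0]},
  ],
)

```text
time_s: 49.6
ee_pos: [451.1, 351.0, 94.1]
orientation: [0.0, 0.713, 0.701, 0.0]
contact_force: [0.2, 0.5, -3.1]
finger_gap: 9.8
```

>>> play_rows(
  moves=[
    {"travel": [0,0,-1],"rot": [0,0,-0.1]},
    {"travel": [-0.5,-0.6,-1],"rot": [0,0,0]},
    {"travel": [-1,-0.6,-1],"rot": [0,0,0]},
    {"travel": [-1,-0.6,-1],"rot": [0,0,0]},
    {"travel": [-1,-0.6,0],"rot": [0,0,0]},
  ],
)

```text
time_s: 50.22
ee_pos: [403.3, 280.7, 174.8]
orientation: [0.0, 0.707, 0.707, 0.002]
contact_force: [0.4, 0.2, -3.3]
finger_gap: 9.6
```

>>> play_rows(
  moves=[
    {"travel": [-1,-0.1,0],"rot": [0,0,0]},
    {"travel": [-1,-0.1,0],"rot": [0,0,0]},
    {"travel": [-1,-0.1,0],"rot": [0,0,0]},
    {"travel": [-1,-0.1,0],"rot": [0,0,0]},
    {"travel": [-1,-0.1,0],"rot": [0,0,0]},
  ],
)

```text
time_s: 50.85
ee_pos: [393.3, 179.7, 172.7]
orientation: [0.0, 0.707, 0.707, -0.0]
contact_force: [-0.3, 0.3, -3.0]
finger_gap: 9.8
```

>>> play_rows(
  moves=[
    {"travel": [-1,0,0],"rot": [0,0,0]},
    {"travel": [-1,0,0],"rot": [0,0,0]},
    {"travel": [-1,0,0],"rot": [0,0,0]},
    {"travel": [-1,0,0],"rot": [0,0,0]},
    {"travel": [-1,0,0],"rot": [0,0,0]},
  ],
)

```text
time_s: 51.48
ee_pos: [393.3, 79.7, 172.7]
orientation: [0.0, 0.707, 0.707, -0.0]
contact_force: [-0.4, 0.1, -2.9]
finger_gap: 9.9
```

>>> play_rows(
  moves=[
    {"travel": [-1,0,0],"rot": [0,0,0]},
    {"travel": [-1,0,0],"rot": [0,0,0]},
    {"travel": [-1,0,0],"rot": [0,0,0]},
    {"travel": [-1,0,0],"rot": [0,0,0]},
    {"travel": [-1,0,0],"rot": [0,0,0]},
  ],
)

```text
time_s: 52.1
ee_pos: [393.1, -20.3, 172.7]
orientation: [0.0, 0.707, 0.707, -0.0]
contact_force: [-1.2, 0.5, -3.4]
finger_gap: 9.5
```

>>> play_rows(
  moves=[
    {"travel": [-1,0,0],"rot": [0,0,0]},
    {"travel": [-1,0,0],"rot": [0,0,0]},
    {"travel": [-1,0,0],"rot": [0,0,0]},
    {"travel": [-1,0,0],"rot": [0,0,0]},
    {"travel": [-1,0,0],"rot": [0,0,0]},
  ],
)

```text
time_s: 52.72
ee_pos: [392.9, -120.4, 172.7]
orientation: [0.0, 0.707, 0.707, -0.0]
contact_force: [0.3, -0.1, -3.1]
finger_gap: 9.3
```

>>> play_rows(
  moves=[
    {"travel": [-1,0.6,0],"rot": [0,0,0]},
    {"travel": [-1,0.6,0],"rot": [0,0,0]},
    {"travel": [-1,0.6,0],"rot": [0,0,0]},
    {"travel": [-1,0.6,0],"rot": [0,0,0]},
    {"travel": [-1,0.6,0],"rot": [0,0,0]},
  ],
)

```text
time_s: 53.35
ee_pos: [453.1, -220.5, 172.6]
orientation: [-0.0, 0.707, 0.707, -0.0]
contact_force: [-0.3, 0.2, -2.6]
finger_gap: 9.4
```

>>> play_rows(
  moves=[
    {"travel": [-1,0,0],"rot": [0,0,0]},
    {"travel": [-1,0,0],"rot": [0,0,0]},
    {"travel": [-1,0,0],"rot": [0,0,0]},
    {"travel": [-1,0,0],"rot": [0,0,0]},
    {"travel": [-1,0,0],"rot": [0,0,0]},
  ],
)

```text
time_s: 53.98
ee_pos: [453.0, -320.4, 172.7]
orientation: [0.0, 0.707, 0.707, 0.0]
contact_force: [-0.1, 0.0, -3.4]
finger_gap: 9.7
```

>>> play_rows(
  moves=[
    {"travel": [-0.3,0.11,0],"rot": [0,0,0]},
    {"travel": [-0.22,0.11,0],"rot": [0,0,0]},
    {"travel": [0,0,0],"rot": [0,0,-0.55]},
    {"travel": [0,0,0],"rot": [0,0,-0.55]},
    {"travel": [0,0,0],"rot": [0,0,0]},
  ],
)

```text
time_s: 54.6
ee_pos: [457.7, -329.0, 172.7]
orientation: [-0.0, 0.636, 0.772, 0.0]
contact_force: [-0.2, 0.2, -4.0]
finger_gap: 9.4
```

>>> play_rows(
  moves=[
    {"travel": [0,0,0.5],"rot": [0,0,0]},
    {"travel": [0,0,0.5],"rot": [0,0,0]},
    {"travel": [0,0,0.4],"rot": [0,0,0]},
    {"travel": [0,0,0.3],"rot": [0,0,0]},
    {"travel": [0,0,0],"rot": [0,0,0]},
  ],
)

```text
time_s: 55.22
ee_pos: [457.3, -329.3, 138.2]
orientation: [-0.0, 0.636, 0.772, -0.0]
contact_force: [0.0, -0.1, -3.4]
finger_gap: 9.6
```

```bash
python3 - <<'E'
from h import *
st()
e=shot('scene','s11');cv2.imwrite('pics/s11c.png',cv2.resize(e['color'][200:340,340:500],None,fx=4.5,fy=4.2,interpolation=cv2.INTER_CUBIC))
w=shot('wrist','w11')
E
```

```text
{'time_s': 55.225, 'joints': [-0.73, 0.523, 1.61, -0.0, 1.009, -0.922], 'ee_pos': [457.313, -329.297, 138.177], 'orientation': [-0.0, 0.636, 0.772, -0.0], 'contact_force': [0.046, -0.083, -3.361], 'finger_gap': 9.59}
```

View pics/s11c.png

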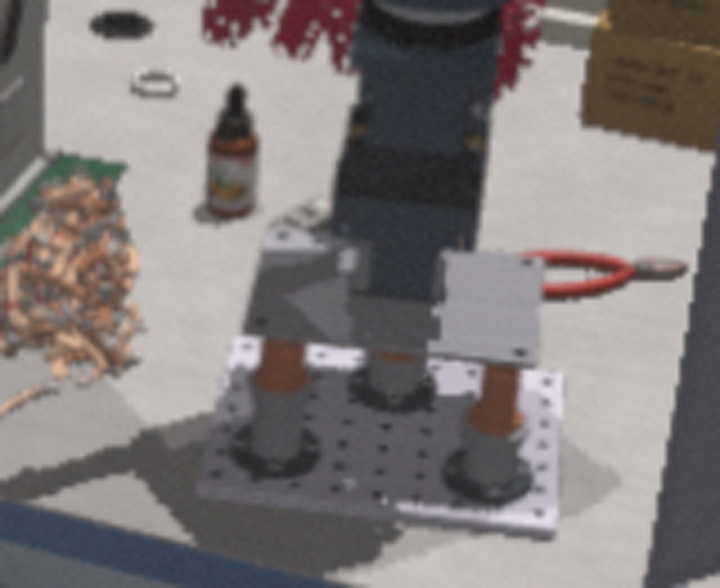

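View pics/w11.png

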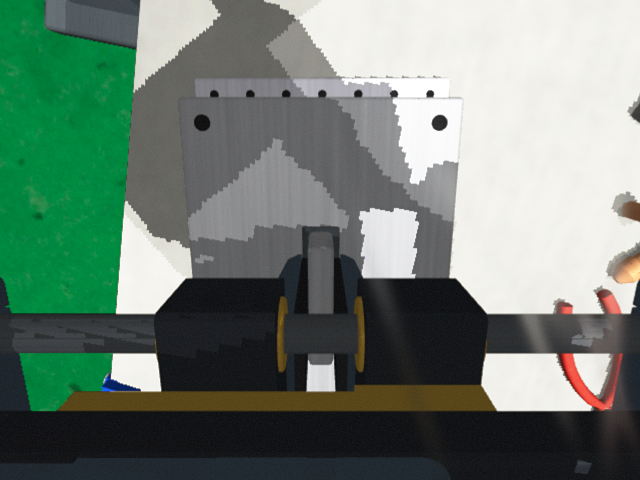

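The plate hangs level over the fixture, its edges parallel to the hole row in the wrist view (y≈94). I'll lower it gently.

>>> play_rows(
  moves=[
    {"travel": [-0.05,0,0.3],"rot": [0,0,0]},
    {"travel": [0,0,0.15],"rot": [0,0,0]},
    {"travel": [0,0,0.05],"rot": [0,0,0]},
    {"travel": [0,0,0.03],"rot": [0,0,0]},
    {"travel": [0,0,0],"rot": [0,0,0]},
  ],
)

```text
time_s: 55.95
ee_pos: [457.8, -330.4, 128.2]
orientation: [0.0, 0.636, 0.772, -0.0]
contact_force: [0.1, -0.0, -3.3]
finger_gap: 9.5
```

>>> play_rows(
  moves=[
    {"travel": [0,0,0.03],"rot": [0,0,0]},
    {"travel": [0,0,0],"rot": [0,0,0]},
    {"travel": [0,0,0],"rot": [0,0,0]},
    {"travel": [0,0,0],"rot": [0,0,0]},
    {"travel": [0,0,0],"rot": [0,0,0]},
  ],
)

```text
time_s: 56.58
ee_pos: [457.7, -330.4, 127.5]
orientation: [0.0, 0.636, 0.772, -0.0]
contact_force: [0.6, -0.3, -2.8]
finger_gap: 9.7
```

>>> play_rows(
  moves=[
    {"travel": [0,0,0.02],"rot": [0,0,0]},
    {"travel": [0,0,0.02],"rot": [0,0,0]},
    {"travel": [0,0,0],"rot": [0,0,0]},
    {"travel": [0,0,0],"rot": [0,0,0]},
    {"travel": [0,0,0],"rot": [0,0,0]},
  ],
)

```text
time_s: 57.2
ee_pos: [457.7, -330.4, 126.7]
orientation: [-0.0, 0.636, 0.772, 0.0]
contact_force: [-0.6, 0.2, -3.2]
finger_gap: 9.7
```

>>> play_rows(
  moves=[
    {"travel": [0,0,0.02],"rot": [0,0,0]},
    {"travel": [0,0,0.02],"rot": [0,0,0]},
    {"travel": [0,0,0],"rot": [0,0,0]},
    {"travel": [0,0,0],"rot": [0,0,0]},
    {"travel": [0,0,0],"rot": [0,0,0]},
  ],
)

```text
time_s: 57.82
ee_pos: [457.8, -330.5, 126.6]
orientation: [0.0, 0.636, 0.772, -0.0]
contact_force: [-2.4, 2.0, 11.2]
finger_gap: 9.6
```

Contact at a TCP height of 126.6 mm, as predicted (126.8). I'll relax slightly and release.

>>> play_rows(
  moves=[
    {"travel": [0,0,-0.03],"rot": [0,0,0]},
    {"travel": [0,0,0],"rot": [0,0,0]},
    {"travel": [0,0,0],"rot": [0,0,0]},
    {"travel": [0,0,0],"rot": [0,0,0]},
    {"travel": [0,0,0],"rot": [0,0,0]},
  ],
)

```text
time_s: 58.45
ee_pos: [457.8, -330.5, 126.7]
orientation: [0.0, 0.636, 0.772, -0.0]
contact_force: [-1.1, 1.9, 6.0]
finger_gap: 9.4
```

>>> play_rows(
  moves=[
    {"travel": [0,0,0],"rot": [0,0,0]},
    {"travel": [0,0,0],"rot": [0,0,0]},
    {"travel": [0,0,0],"rot": [0,0,0]},
    {"travel": [0,0,0],"rot": [0,0,0]},
    {"travel": [0,0,0],"rot": [0,0,0]},
  ],
  claw=-1,
)

```text
time_s: 59.08
ee_pos: [457.7, -330.4, 126.5]
orientation: [-0.0, 0.636, 0.772, -0.0]
contact_force: [-0.5, -0.4, 0.2]
finger_gap: 56.8
```

>>> play_rows(
  moves=[
    {"travel": [0,0,0],"rot": [0,0,0]},
    {"travel": [0,0,-0.5],"rot": [0,0,0]},
    {"travel": [0,0,-1],"rot": [0,0,0]},
    {"travel": [0,0,-1],"rot": [0,0,0]},
    {"travel": [0,0,-1],"rot": [0,0,0]},
  ],
)

```text
time_s: 59.7
ee_pos: [457.8, -330.4, 197.9]
orientation: [0.0, 0.636, 0.772, -0.0]
contact_force: [-0.4, -0.0, 0.2]
finger_gap: 91.1
```

>>> play_rows(
  moves=[
    {"travel": [1,0,-1],"rot": [0,0,0]},
    {"travel": [1,0,0],"rot": [0,0,0]},
    {"travel": [1,0,0],"rot": [0,0,0]},
    {"travel": [1,0,0],"rot": [0,0,0]},
    {"travel": [1,0,0],"rot": [0,0,0]},
  ],
)

```text
time_s: 60.32
ee_pos: [438.1, -230.8, 216.1]
orientation: [-0.0, 0.636, 0.772, -0.0]
contact_force: [-0.0, 0.0, -1.4]
finger_gap: 90.9
```

>>> play_rows(
  moves=[
    {"travel": [1,-0.5,0],"rot": [0,0,0]},
    {"travel": [1,-0.5,0],"rot": [0,0,0]},
    {"travel": [1,-0.5,0],"rot": [0,0,0]},
    {"travel": [1,-0.5,0],"rot": [0,0,0]},
    {"travel": [1,-0.5,0],"rot": [0,0,0]},
  ],
)

```text
time_s: 60.95
ee_pos: [369.7, -142.4, 216.3]
orientation: [-0.0, 0.636, 0.772, -0.0]
contact_force: [-0.2, -0.0, 0.3]
finger_gap: 91.4
```

>>> play_rows(
  moves=[
    {"travel": [1,-0.4,0],"rot": [0,0,0]},
    {"travel": [1,-0.4,0],"rot": [0,0,0]},
    {"travel": [1,-0.4,0],"rot": [0,0,0]},
    {"travel": [1,0,0],"rot": [0,0,0]},
    {"travel": [1,0,0],"rot": [0,0,0]},
  ],
)

```text
time_s: 61.58
ee_pos: [327.2, -48.9, 216.6]
orientation: [0.0, 0.636, 0.772, 0.0]
contact_force: [0.5, 0.0, -0.3]
finger_gap: 91.1
```

```bash
python3 - <<'E'
from h import *
st()
d=shot('top','t12');cv2.imwrite('pics/t12c.png',cv2.resize(d['color'][205:310,390:510],None,fx=6,fy=5.7,interpolation=cv2.INTER_CUBIC))
e=shot('scene','s12');cv2.imwrite('pics/s12c.png',cv2.resize(e['color'][240:340,360:490],None,fx=6,fy=6,interpolation=cv2.INTER_CUBIC))
C=cloud(e).reshape(-1,3)
m=(C[:,2]>85)&(C[:,2]<140)&(C[:,0]>360)&(C[:,0]<560)&(C[:,1]>-440)&(C[:,1]<-220);X=C[m]
p=X[X[:,2]<106];A=np.c_[p[:,:2]-[457,-331],np.ones(len(p))];c=np.linalg.lstsq(A,p[:,2],rcond=None)[0];print(len(p),c)
E
```

```text
{'time_s': 61.575, 'joints': [-0.33, 0.103, 2.024, -0.0, 1.015, -0.521], 'ee_pos': [327.219, -48.926, 216.558], 'orientation': [0.0, 0.636, 0.772, 0.0], 'contact_force': [0.478, 0.03, -0.345], 'finger_gap': 91.073}
1557 [1.36782530e-02 7.85517899e-03 1.00348203e+02]
```

View pics/t12c.png

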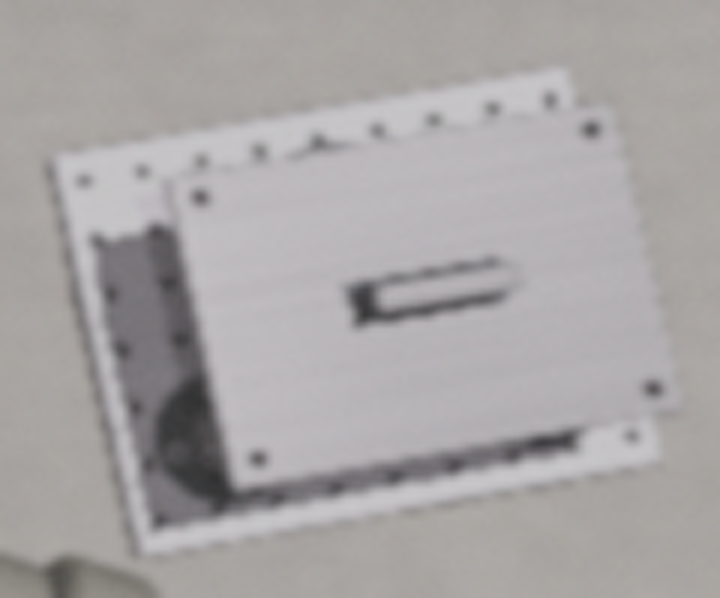

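View pics/s12c.png

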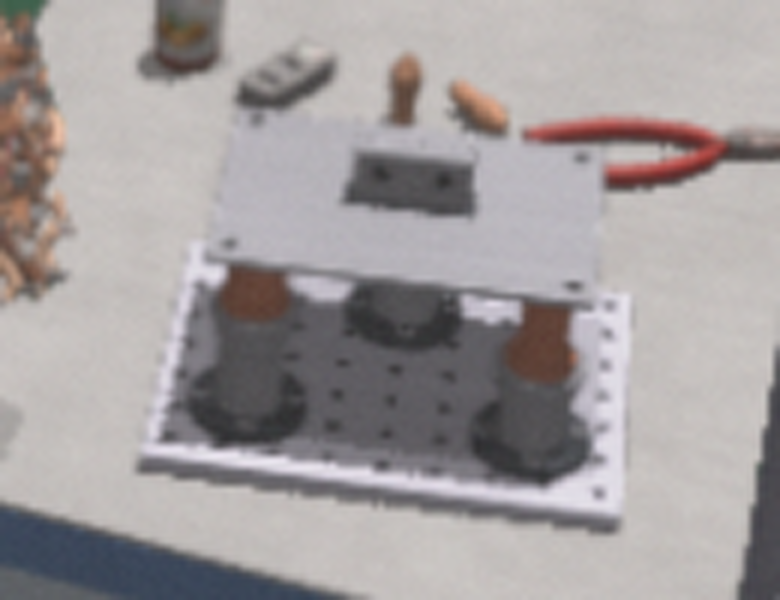

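```bash
python3 - <<'E'
from fit import *
d=load('t12')
fit([(57.5,80),(57.5,-80),(-57.5,-80),(-57.5,80)],pz(d,A([(168,180),(612,105),(680,405),(233,490)]),99))
for n in('t12','s12'):
    C=cloud(load(n)).reshape(-1,3);t=np.radians(10.97)
    L=(C[:,:2]-[457.4,-330.8])@np.array([[np.cos(t),-np.sin(t)],[np.sin(t),np.cos(t)]])
    m=(abs(L[:,0])<50)&(abs(L[:,1])<72)&((abs(L[:,0])>14)|(abs(L[:,1])>34))&(C[:,2]>85)&(C[:,2]<112)
    B=np.c_[L[m],np.ones(m.sum())];c=np.linalg.lstsq(B,C[m,2],rcond=None)[0];print(n,m.sum(),c.round(4),'std',np.std(C[m,2]-B@c).round(1))
    g=(abs(L[:,0])<78)&(abs(L[:,1])<95)&(C[:,2]<16)&(C[:,2]>5)
    B=np.c_[L[g],np.ones(g.sum())];print(' base',np.linalg.lstsq(B,C[g,2],rcond=None)[0].round(4))
E
```

```text
pose [ 455.8 -329.4] deg 10.83 res [[-0.8, -1.4], [-1.5, -0.2], [2.0, 1.7], [0.2, -0.1]]
t12 2873 [-2.00000e-03  3.00000e-04  9.89086e+01] std 2.1
 base [-3.1000e-03  4.0000e-04  1.0199e+01]
s12 1008 [1.730000e-02 4.800000e-03 1.004567e+02] std 2.7
 base [3.20000e-03 5.00000e-03 1.11921e+01]
```

```bash
python3 - <<'E'
from h import *
st();print(arm.hand_in())
E
```

```text
{'time_s': 61.675, 'joints': [-0.328, 0.102, 2.025, 0.0, 1.015, -0.522], 'ee_pos': [326.823, -48.34, 216.489], 'orientation': [-0.0, 0.635, 0.772, 0.0], 'contact_force': [0.248, 0.018, 0.299], 'finger_gap': 91.252}
the job is handed in; nothing more can be done
None
```

The job is handed in at 61.7 s: all three electrodes are in their own posts and the cover plate lies on them. No verdict was reported.

**What I did:** I parked the long electrode in the stand's middle socket. Then I moved short → high post, medium → middle post and long → low post. Last, I lifted the plate by its lug and laid it on the three electrodes.

**Last checks:**
- **Electrodes:** before the plate went on, the scene camera put all three tops at 94–96 mm (94 expected), with the collars on the rims.
- **Plate position:** the top view puts it about 2 mm off the fixture centre and about 0.1° off parallel. Its top is at 98.9 mm (99 expected).
- **Arm:** it was clear of everything, with no contact force beyond noise.

**One disagreement:** the top camera's depth shows the plate tilted only about 0.002 rad. The scene camera's fit gives about 0.017 rad (0.014 more than its reading of the base plate). Its fit was noisier, so I trusted the top camera; both are within the 0.035 rad limit. I had no direct check that the plate presses on each electrode.

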